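# Close the spare air port and check it for leaks

### The job

Close the spare port of the air distribution block: turn its wing plug clockwise until it goes hand-snug, about half a newton metre, without forcing it. Then take the leak-detector wand from its cradle, point its nose at the foot of the plug on a downward slant of roughly 40 degrees, with the tip about 10 cm away and touching nothing, and hold it still there for two seconds. Lay the wand back in its cradle, leaving the parts that stand around where they are.

Things in the scene. Friction and masses are not known exactly. Their poses are not given: they have to be found in the camera images.
- air_block: Fixed air distribution block of plain aluminium, 130 mm (its x) by 76 mm (its y) by 46 mm high, a screwed foot 26 mm long and 10 mm high beyond each x end, two brass nipples standing 26 mm out of its +y side. Origin under its centre, on the table; z up. The plug stands in the middle of its top face.
- plug: Foot of the brass tapered wing plug: centre of the port mouth, level with the block's top (46 mm above the table); point the wand here. z up, the screw axis. Clockwise from above tightens; it does not sink. Drag 0.12 N m over a free turn that differs each time (0.9 to 2.7 rad), then the taper wedges: +2 N m per rad. Snug: 0.5 N m in all (at least 0.35); over 1 N m is forcing.
- plug_grip (a point): Middle of the plug's wing bar, 34 mm above the plug's foot, 80 mm above the table. The bar is 62 mm long (along x of this point), 14 mm thick (y) and 32 mm high (62 to 94 mm above the table): pinch it across its thickness; the free turn may need more than one grasp. Let go, the plug springs back slightly and stays snug by itself.
- wand_center (a point): Middle of the leak-detector wand's handle, half-way up. The handle is a grey bar 125 mm long (along x, 62.5 mm either side of this point), 30 mm wide and 30 mm high; a slim steel nose tube (12 to 24 mm thick) goes on from it along +x. Overall 200 mm long; 0.18 to 0.35 kg, balanced within 15 mm of this point. Pinch across the 30 mm width.
- wand_tip (a point): Open end of the wand's nose, 137.5 mm from wand_center along +x. +x is the direction in which the wand points.
- wand: The leak-detector wand itself; origin under the middle of the handle, 15 mm below wand_center; x towards the nose, z up as it lies in the cradle.
- cradle_seat (a point): Where wand_center lies when the wand is in its cradle, 65 mm above the table; x along the wand, to where its nose points. Fixed dark steel cradle: base 130 x 70 x 8 mm, two U-shaped saddles 10 mm thick, 47 mm either side of this point along x, open at the top, 38 mm wide inside, floor 50 mm and flared tips 74 mm above the table. The wand goes in and out from above.
- gearhead_a: Loose bystander: black cubic gearhead about 60 mm with a yellow shaft cap (80 by 61 by 60 mm), origin under its centre. Leave it alone.
- gearhead_b: Loose bystander: a second black gearhead like the first. Leave it alone.
- spacer: Loose bystander: black upright round spacer bush, 45 mm in diameter, 88 mm high, origin under its centre. Leave it alone.
Not all that is in view belongs to the job. What is shaped like the wand but red is not meant.

How it is judged:
By the outcome, as a careful person would: the job done as asked, in the order asked, and still so for the second after the job is handed in, with the robot touching nothing.
It also fails if it takes over 72 s, if anything falls off the work surface, if the arm or the gripper's body presses on something with over 40 N, if the wrist force passes 120 N, or if a joint passes its speed limit or range.

### The arm

A 6-joint arm with a two-finger parallel gripper is mounted at the origin on the work surface; the furniture and walls round the work are solid. World frame = base frame: x ahead of the robot, y to its left, z up, the work surface at z = 0. Lengths are in mm, angles in rad, forces in N, time in s.
With the tool pointing down it reaches from about 400 to 925 mm from the base axis. Payload 12.5 kg.
Tool frame: the origin (TCP) lies on the centre line of the jaws, within the pads' length; the fingertips stand 25 mm ahead of it and the grasp point (between the pads) lies 6 mm ahead of it (env.tip_extent is the distance from the TCP to the fingertips, in mm); x points along the fingers, z is the direction in which the jaws open and shut, and the axes are right-handed (so a half turn about x gives the same grasp; the last joint's range is limited). The gripper opens to 95 mm and grips with 3 to 60 N. Pads are 20 mm wide; open, the fingers measure 119 mm over their backs; the gripper's body (75 mm by 180 mm) begins 59 mm behind the grasp point.
Start: joints at [1.072, 0.491, 1.559, -0, 1.092, -0.106], TCP at [239.22, 577.424, 239.661] pointing down, gripper open.
Joint ranges: [-3.1, 3.1], [-0.84, 2.19], [0.05, 2.79], [-1.13, 4.28], [0.06, 2.93], [-2.69, 2.69]. Speed limits (rad/s): [2.22, 2.22, 2.79, 3.14, 3.14, 3.14].

### API

Orientations are given as [roll, pitch, yaw] about the fixed x, y, z axes, in that order (R = Rz(yaw) Ry(pitch) Rx(roll)).
In Python, from cell import env gives the robot as it stands.
- The arm moves only by the tool step_arm, never from a script. Its argument "rows" is a list of rows, each a list of 6 numbers: the shift along the tool's x, y, z in mm, then the turn, a rotation vector about the tool's x, y, z in rad. In form: [[x, y, z, wx, wy, wz], ...]. A call has 1 to 8 rows; each row shifts and turns the pose as measured when the row begins, along the tool's axes as they then stand; what a row does not reach is not made up. A row lasts 1/8 s, in which the tool goes at most 62.5 mm and 10.7 degrees, less where a joint would pass 70% of its speed; a pose out of reach is approached as far as the arm can. A call is refused whole if a number of a shift passes 62.5 or a number of a turn 0.188, either way. A call with a gripper value outside its range is refused whole. "grip" is the finger opening in mm, from 0 to 95.1, set as the call begins (left out, the last holds). The fingers move at their own pace and stop on an object; the grip force is fixed at half the most. Time passes only in rows, so rows that do not move let the fingers close. It gives the time, the measured TCP pose, the force and the opening at its end, in the units of the state.
- env.state(): the state, without advancing time (a new reading comes with each control period).
- env.read_camera(name): name is "scene" or "side" or "wrist"; returns the picture (400x640x3 uint8, red, green, blue); there is no depth.
- env.get_calibration(name): a dict with "fx", "fy", "cx", "cy" (pixels), "D" ([k1, k2, p1, p2, k3] as OpenCV has them; the pictures are not rectified), "pose" (4x4, takes a point from camera to world coordinates); the wrist camera has in their place "hand_eye" (4x4, takes a point from camera to tool coordinates, whose origin is the TCP and whose axes are the tool frame's). Camera axes: x right, y down, z forward; pixel columns grow to the right and rows downward; lengths in mm; the calibration is good to about 2 mm. A picture is of the moment at which its call begins: read the wrist's pose just before it. get_calibration takes no time and is no camera call.
- env.job_done(): hands the job in, once; it reports no verdict.
The state is a dict: "t": time; "joints": joint angles; "qvel": joint speeds; "tau": joint torques, N m; "eef_pos": TCP position; "tcp_rot": TCP orientation; "ft_force": force on the tool from outside, world axes, zero at the start; "moment": the same for the moment, N m; "opening": opening from 0.0 (shut) to 1.0 (fully open).
Only numpy, scipy, OpenCV 4.12 (cv2) and the standard library are available. Lean on these libraries where they do the work, as an engineer would, in place of code of your own. Each camera call takes 0.05 s, during which the arm holds its last target.

## Working session

There is one attempt and no reset: what is moved stays moved. The work goes in short steps, Python scripts to look and compute and a tool call to move; the robot and the scene stay as the last step left them, time stands still between calls to the robot, and variables do not carry over. Pictures are saved under pics/ and viewed, and the job is handed in when it is done.

Besides the shell and the picture viewer there is one more tool, called in YAML: its name, and indented under it one key for each argument. step_arm: Moves the arm, as the interface text tells. Its arguments: {"type":"object","properties":{"rows":{"type":"array","items":{"type":"array","items":{"type":"number"}}},"grip":{"type":"number"}},"required":["rows"]}

```bash
ls; mkdir -p pics
python3 - <<'E'
from cell import env
import cv2
print(env.state())
for n in("scene","side","wrist"):
    c=env.get_calibration(n);print(n,c)
    cv2.imwrite(f"pics/{n}0.png",env.read_camera(n)[:,:,::-1])
E
```

```text
pics
{'t': 0.0, 'joints': array([ 1.07236245e+00,  4.91556581e-01,  1.55945917e+00, -3.00411081e-05,
        1.09169158e+00, -1.05607471e-01]), 'qvel': array([ 0.00122602, -0.00052619,  0.00011227,  0.00031494, -0.00104242,
        0.00047721]), 'tau': array([-4.15006056e-03, -6.12647367e+01, -2.58163083e+01,  6.91078696e-02,
        4.83245426e-02, -1.12760908e-04]), 'eef_pos': array([239.13451446, 577.20463605, 239.0602359 ]), 'tcp_rot': array([ 3.05988296,  1.56968134, -2.04531856]), 'ft_force': array([-0.12054854, -1.20512154,  0.42993241]), 'moment': array([ 0.05652728,  0.00051253, -0.02013177]), 'opening': 1.0017010086900673}
scene {'fx': 434.326627717606, 'fy': 434.326627717606, 'cx': 319.1865868063735, 'cy': 200.96091653890383, 'D': array([-0.12180067,  0.        ,  0.        ,  0.        ,  0.        ]), 'pose': array([[ 8.36462682e-01, -4.28210718e-01,  3.42002576e-01,
         1.75543882e+02],
       [-5.47858389e-01, -6.38055532e-01,  5.41051128e-01,
        -5.41849594e+02],
       [-1.34672567e-02, -6.39938058e-01, -7.68308476e-01,
         8.76128274e+02],
       [ 0.
[... 443 characters left out ...]
[-1.96512616e-02, -7.90820259e-01, -6.11732904e-01,
         6.84945538e+02],
       [ 0.00000000e+00,  0.00000000e+00,  0.00000000e+00,
         1.00000000e+00]])}
wrist {'fx': 280.6943539881929, 'fy': 280.6943539881929, 'cx': 321.7749457719882, 'cy': 199.33247916493582, 'D': array([-0.0428296,  0.       ,  0.       ,  0.       ,  0.       ]), 'hand_eye': array([[-6.82506187e-04, -2.56967844e-01,  9.66419713e-01,
        -1.45208895e+02],
       [ 5.67706049e-05, -9.66419946e-01, -2.56967866e-01,
         7.06271543e+01],
       [ 9.99999765e-01, -1.20517927e-04,  6.74175813e-04,
        -5.91318643e-01],
       [ 0.00000000e+00,  0.00000000e+00,  0.00000000e+00,
         1.00000000e+00]])}
```

View pics/scene0.png

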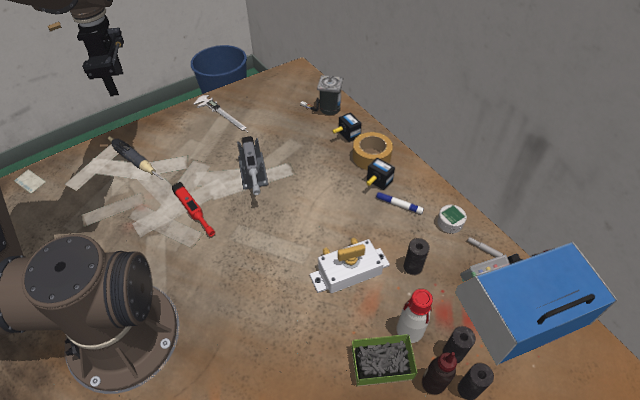

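View pics/side0.png

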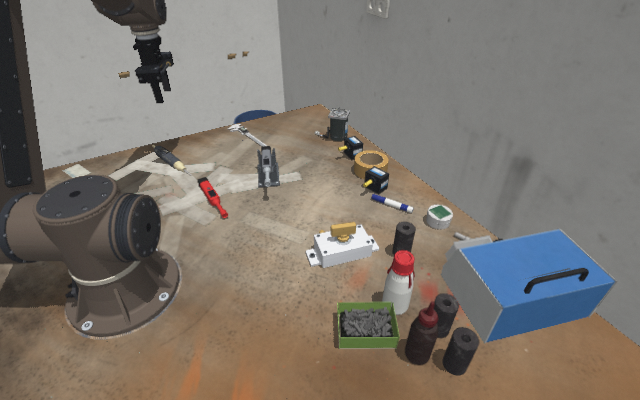

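View pics/wrist0.png

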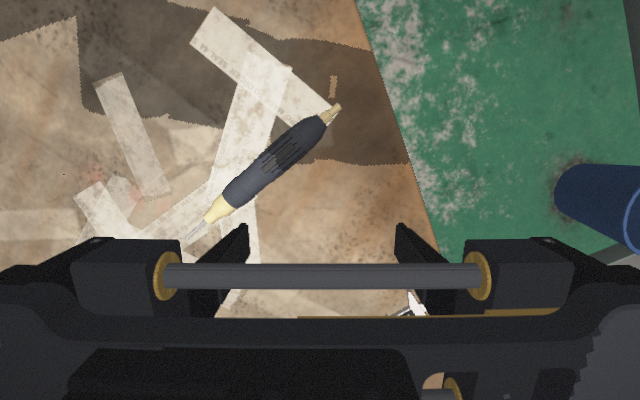

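Scene view: the grey wand lies in its dark cradle at about (252,165) with its nose down to (254,203). The look-alike at (195,210) is red, so it isn't the one meant. The plug is the yellow wing at (351,253) on the aluminium block. I'll confirm both with crops.

```bash
cat > h.py <<'E'
import numpy as np, cv2
from cell import env
from scipy.spatial.transform import Rotation as R
def tool(s=None):
    s=s or env.state(); T=np.eye(4); T[:3,:3]=R.from_euler('xyz',s['tcp_rot']).as_matrix(); T[:3,3]=s['eef_pos']; return T
def KD(n):
    c=env.get_calibration(n); return np.array([[c['fx'],0,c['cx']],[0,c['fy'],c['cy']],[0,0,1]]),np.array(c['D']),c
def pose(n,T=None):
    K,D,c=KD(n); return c['pose'] if 'pose' in c else T@c['hand_eye']
def rays(n,px,T=None):
    K,D,c=KD(n); P=pose(n,T); u=cv2.undistortPoints(np.array(px,float).reshape(-1,1,2),K,D)[:,0]
    d=np.c_[u,np.ones(len(u))]@P[:3,:3].T; return P[:3,3],d
def onz(n,px,z,T=None):
    o,d=rays(n,px,T); return o+d*((z-o[2])/d[:,2])[:,None]
def proj(n,X,T=None):
    K,D,c=KD(n); I=np.linalg.inv(pose(n,T)); r,_=cv2.Rodrigues(I[:3,:3]); return cv2.projectPoints(np.array(X,float).reshape(-1,1,3),r,I[:3,3],K,D)[0][:,0]
def tri(a,pa,b,pb):
    oa,da=rays(a,[pa]);ob,db=rays(b,[pb]);da=da[0]/np.linalg.norm(da);db=db[0]/np.linalg.norm(db)
    t=np.linalg.lstsq(np.c_[da,-db],ob-oa,rcond=None)[0];A=oa+da*t[0];B=ob+db*t[1];return (A+B)/2,np.linalg.norm(A-B)
E
python3 - <<'E'
import cv2
a=cv2.imread('pics/scene0.png')
x=cv2.resize(a[125:215,205:305],(400,360),interpolation=cv2.INTER_CUBIC)
y=cv2.resize(a[230:300,300:400],(400,280),interpolation=cv2.INTER_CUBIC)
b=cv2.imread('pics/side0.png')
x2=cv2.resize(b[135:205,220:320],(400,280),interpolation=cv2.INTER_CUBIC)
y2=cv2.resize(b[210:275,295:395],(400,260),interpolation=cv2.INTER_CUBIC)
import numpy as np
pad=lambda i,h:cv2.copyMakeBorder(i,0,h-i.shape[0],0,0,cv2.BORDER_CONSTANT)
im=np.hstack([np.vstack([pad(x,300) if 0 else x[:300],y[:280]]),np.vstack([pad(x2,300),pad(y2,280)])])
cv2.imwrite('pics/crop0.png',im)
E
```

```text
(no output)
```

View pics/crop0.png

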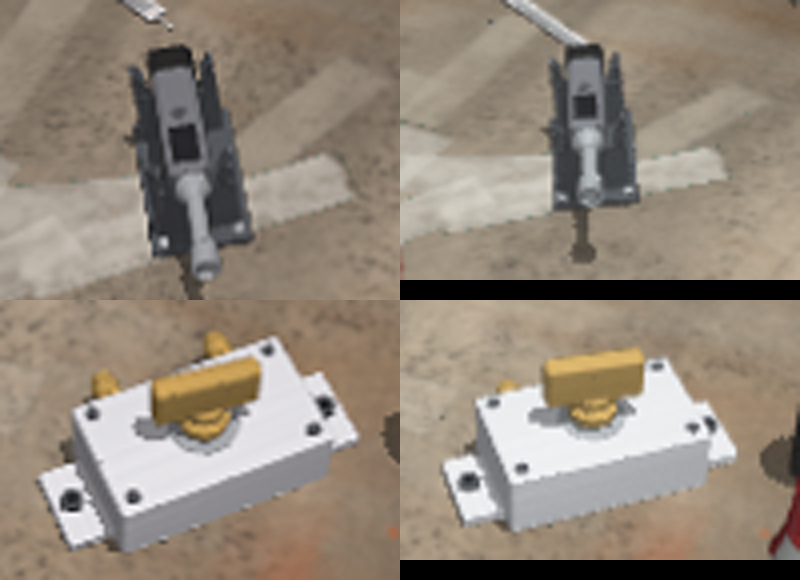

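Run:
```python
from h import *
np.set_printoptions(precision=1,suppress=True)
s=lambda x,y:(300+x/4-.4,230+(y-300)/4-.4); d=lambda x,y:(295+(x-400)/4-.4,210+(y-300)/4-.4)
for a,b in [((155,392),(543,372)),((260,370),(643,360))]:
    print('bar',tri('scene',s(*a),'side',d(*b)),onz('scene',[s(*a)],94),onz('side',[d(*b)],94))
# block top corners z46: near-left, near-right, far-right, far-left
c=[(118,517),(330,460),(275,338),(72,405)]
X=onz('scene',[s(*p) for p in c],46);print(X,X.mean(0))
c=[(510,492),(708,440),(660,360),(476,400)]
X=onz('side',[d(*p) for p in c],46);print(X,X.mean(0))
# wand
s2=lambda x,y:(205+x/4-.4,125+y/4-.4); d2=lambda x,y:(220+(x-400)/4-.4,135+y/4-.4)
tip=tri('scene',s2(206,272),'side',d2(592,196));print('tip',tip)
print('rear',onz('scene',[s2(170,50)],80),onz('side',[d2(583,48)],80), 'tip65',onz('scene',[s2(206,272)],65))
```

```text
bar (array([ 479.2, -131.8,   90.5]), np.float64(2.477759804904036)) [[ 479.1 -133.9   94. ]] [[ 476.  -134.8   94. ]]
bar (array([ 534.7, -153.1,   92.4]), np.float64(0.14932875666127504)) [[ 534.1 -153.9   94. ]] [[ 533.6 -154.5   94. ]]
[[ 435.5 -163.6   46. ]
 [ 552.3 -199.3   46. ]
 [ 576.7 -117.1   46. ]
 [ 453.8  -90.    46. ]] [ 504.6 -142.5   46. ]
[[ 434.1 -170.4   46. ]
 [ 559.8 -190.9   46. ]
 [ 573.8 -116.7   46. ]
 [ 452.2  -92.3   46. ]] [ 505.  -142.6   46. ]
tip (array([419.8, 132.6,  72.7]), np.float64(1.778249191714579))
rear [[490.6 320.1  80. ]] [[488.7 320.6  80. ]] tip65 [[421.3 139.3  65. ]]
```

```bash
cat >> h.py <<'E'
def down(jaw_yaw):
    "tool x down, tool z (jaws) along yaw"
    z=np.array([np.cos(jaw_yaw),np.sin(jaw_yaw),0]); x=np.array([0,0,-1.]); return np.c_[x,np.cross(z,x),z]
def plan(p,Rt,n=None,T=None):
    "rows from present pose to p,Rt: straight, even"
    T=tool() if T is None else T; rv=R.from_matrix(T[:3,:3].T@Rt).as_rotvec(); dp=np.array(p)-T[:3,3]
    n=n or int(np.ceil(max(np.linalg.norm(dp)/60,np.abs(rv).max()/.18,np.linalg.norm(rv)/.186))) or 1
    C=T[:3,:3].copy(); out=[]
    for i in range(n):
        out.append(np.r_[np.round(C.T@dp/n,1),np.round(rv/n,3)]); C=C@R.from_rotvec(rv/n).as_matrix()
    print(n,'rows; total rot',rv.round(3)); print('['+', '.join(str([float(v) for v in o]) for o in out)+']')
E
python3 - <<'E'
from h import *
np.set_printoptions(precision=3,suppress=True)
T=tool();print(T)
for z in (-1.936+np.pi/2,-1.936-np.pi/2): plan((469,265,245),down(z))
E
```

```text
[[ -0.     -0.924   0.383 239.146]
 [ -0.001   0.383   0.924 577.28 ]
 [ -1.      0.     -0.001 239.221]
 [  0.      0.      0.      1.   ]]
9 rows; total rot [ 1.543 -0.001  0.   ]
[[-0.6, -36.9, -22.3, 0.171, -0.0, 0.0], [-0.6, -40.1, -15.7, 0.171, -0.0, 0.0], [-0.6, -42.2, -8.6, 0.171, -0.0, 0.0], [-0.6, -43.1, -1.3, 0.171, -0.0, 0.0], [-0.6, -42.6, 6.1, 0.171, -0.0, 0.0], [-0.6, -41.0, 13.3, 0.171, -0.0, 0.0], [-0.6, -38.1, 20.1, 0.171, -0.0, 0.0], [-0.6, -34.1, 26.3, 0.171, -0.0, 0.0], [-0.6, -29.1, 31.7, 0.171, -0.0, 0.0]]
9 rows; total rot [-1.598 -0.    -0.001]
[[-0.6, -36.9, -22.3, -0.178, -0.0, -0.0], [-0.6, -32.4, -28.4, -0.178, -0.0, -0.0], [-0.6, -26.8, -33.7, -0.178, -0.0, -0.0], [-0.6, -20.4, -37.9, -0.178, -0.0, -0.0], [-0.6, -13.4, -40.9, -0.178, -0.0, -0.0], [-0.6, -6.0, -42.7, -0.178, -0.0, -0.0], [-0.6, 1.6, -43.1, -0.178, -0.0, -0.0], [-0.6, 9.2, -42.1, -0.178, -0.0, -0.0], [-0.6, 16.5, -39.8, -0.178, -0.0, -0.0]]
```

step_arm:
  rows:
    - [0,-47,-28,0,0,0]
    - [0,-47,-28,0,0,0]
    - [0,-47,-28,0,0,0]
    - [0,-47,-28,0,0,0]
    - [0,-47,-28,0,0,0]
    - [0,-47,-28,0,0,0]
    - [0,-47,-28,0,0,0]
    - [0,0,0,0,0,0]

```text
t: 1.15
eef_pos: [474.4, 261.2, 237.6]
tcp_rot: [2.872, 1.568, -2.231]
ft_force: [0.2, 0.6, 0.7]
opening: 1.003
```

Run:
```python
from h import *
np.set_printoptions(precision=3,suppress=True)
s=env.state();T=tool(s);np.save('T1.npy',T);cv2.imwrite('pics/w1.png',env.read_camera('wrist')[:,:,::-1])
print(T,s['t'],s['joints'])
```

```text
[[ -0.001  -0.925   0.381 474.442]
 [ -0.002   0.381   0.925 261.172]
 [ -1.      0.001  -0.002 237.624]
 [  0.      0.      0.      1.   ]] 1.15 [ 0.382  0.376  1.765 -0.001  1.003 -0.798]
```

View pics/w1.png

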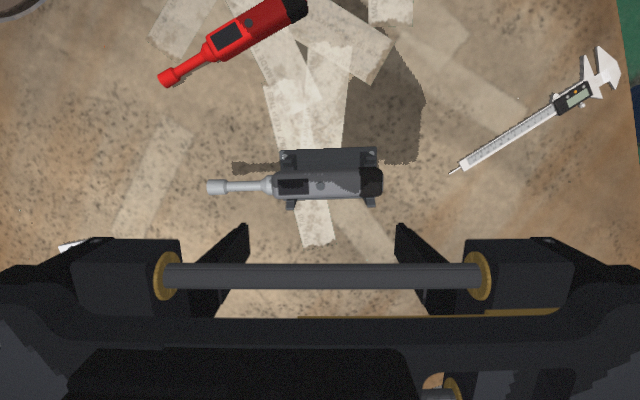

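Run:
```python
import cv2
a=cv2.imread('pics/w1.png')
cv2.imwrite('pics/w1c.png',cv2.resize(a[140:220,200:400],(800,320),interpolation=cv2.INTER_CUBIC))
```

```text
(no output)
```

View pics/w1c.png

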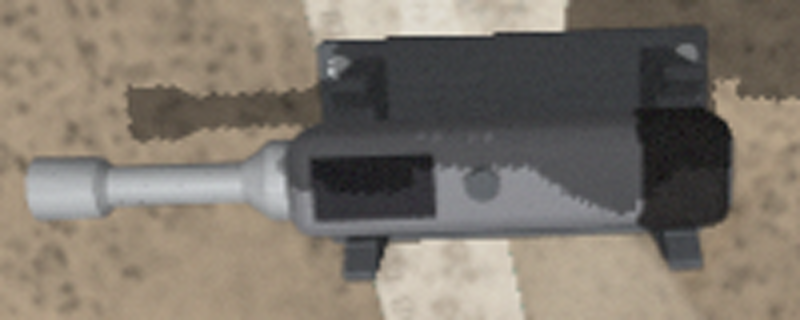

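Run:
```python
from h import *
np.set_printoptions(precision=3,suppress=True)
T=np.load('T1.npy')
f=lambda x,y:(200+x/4-.4,140+y/4-.4)
X=onz('wrist',[f(27,188),f(60,188),f(265,180.5),f(732,166),f(290,182)],65,T);print(X)
d=X[0]-X[3];L=np.linalg.norm(d);print(L,np.arctan2(d[1],d[0]))
d/=L;print('c from tip',X[0]-137.5*d,'from rear',X[3]+62.5*d)
# saddle/base: top handle edge at z=80
E=onz('wrist',[f(320,233),f(630,225)],80,T);print(E,[np.cross(d[:2],(e-X[0])[:2]) for e in E])
B=onz('wrist',[f(320,45),f(706,30)],8,T);print('base edge',B,np.linalg.norm(B[0]-B[1]),np.arctan2(*(B[0]-B[1])[[1,0]]),[np.cross(d[:2],(e-X[0])[:2]) for e in B], (B.mean(0)))
```

```text
[[421.441 136.483  65.   ]
 [425.168 145.505  65.   ]
 [446.069 201.978  65.   ]
 [493.448 328.416  65.   ]
 [449.239 208.504  65.   ]]
204.99589815630898 -1.929713639332225
c from tip [469.739 265.221  65.   ] from rear [471.494 269.898  65.   ]
[[463.73  213.87   80.   ]
 [494.46  294.652  80.   ]] [array(12.412), array(12.808)]
base edge [[418.161 223.008   8.   ]
 [462.132 342.871   8.   ]] 127.67392283263688 -1.9223926751183873 [array(-33.463), array(-34.398)] [440.147 282.94    8.   ]<stdin>:9: DeprecationWarning: Arrays of 2-dimensional vectors are deprecated. Use arrays of 3-dimensional vectors instead. (deprecated in NumPy 2.0)
<stdin>:10: DeprecationWarning: Arrays of 2-dimensional vectors are deprecated. Use arrays of 3-dimensional vectors instead. (deprecated in NumPy 2.0)
```

Run:
```python
from h import *
plan((506,-141,240),down(1.22))
```

```text
7 rows; total rot [-0.039 -0.002 -0.001]
[[-0.3, -26.2, -51.5, -0.006, -0.0, -0.0], [-0.3, -25.9, -51.7, -0.006, -0.0, -0.0], [-0.3, -25.6, -51.8, -0.006, -0.0, -0.0], [-0.3, -25.3, -52.0, -0.006, -0.0, -0.0], [-0.3, -25.0, -52.1, -0.006, -0.0, -0.0], [-0.3, -24.7, -52.2, -0.006, -0.0, -0.0], [-0.3, -24.5, -52.4, -0.006, -0.0, -0.0]]
```

step_arm:
  rows:
    - [0,-26,-52,-0.006,0,0]
    - [0,-26,-52,-0.006,0,0]
    - [0,-26,-52,-0.006,0,0]
    - [0,-25,-52,-0.006,0,0]
    - [0,-25,-52,-0.006,0,0]
    - [0,-25,-52,-0.006,0,0]
    - [0,-24,-52,-0.006,0,0]
    - [0,0,0,0,0,0]

```text
t: 2.2
eef_pos: [508.0, -143.5, 237.6]
tcp_rot: [2.107, 1.569, -2.939]
ft_force: [-0.4, 0.4, -0.4]
opening: 1.005
```

Run:
```python
from h import *
np.set_printoptions(precision=3,suppress=True)
s=env.state();T=tool(s);np.save('T2.npy',T);a=env.read_camera('wrist')[:,:,::-1];cv2.imwrite('pics/w2.png',a)
print(T,s['t'],s['joints'],s['moment'])
b=np.vstack([cv2.resize(a,(800,500))[:300],cv2.resize(a[100:237,190:450],(800,422),interpolation=cv2.INTER_CUBIC)[:300]])
cv2.imwrite('pics/w2c.png',b)
```

```text
[[  -0.002   -0.945    0.327  508.047]
 [  -0.       0.327    0.945 -143.461]
 [  -1.       0.001   -0.001  237.581]
 [   0.       0.       0.       1.   ]] 2.2 [-0.4    0.356  1.797 -0.001  0.989 -1.637] [ 0.044 -0.007  0.002]
```

View pics/w2c.png

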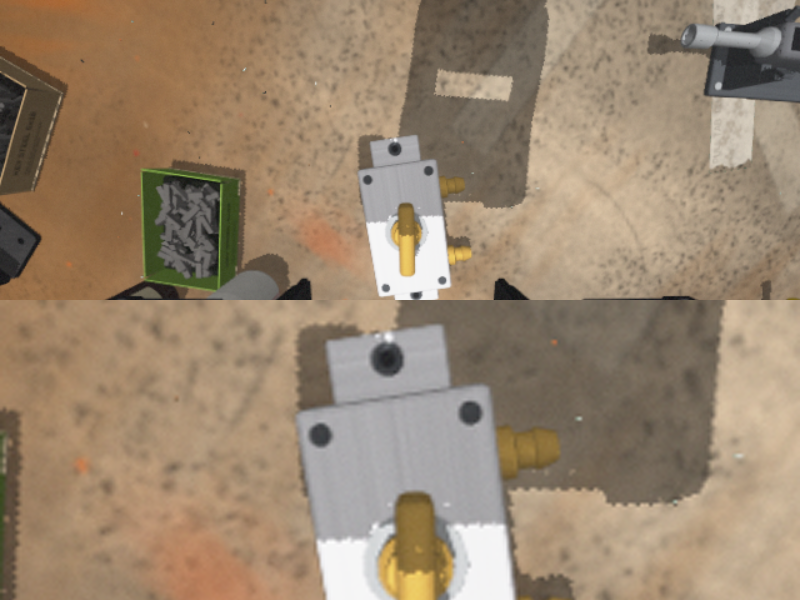

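Run:
```python
from h import *
np.set_printoptions(precision=2,suppress=True)
T=np.load('T2.npy');a=cv2.imread('pics/w2.png')
cv2.imwrite('pics/w2d.png',cv2.resize(a[125:245,270:390],(600,600),interpolation=cv2.INTER_CUBIC))
```

```text
(no output)
```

View pics/w2d.png

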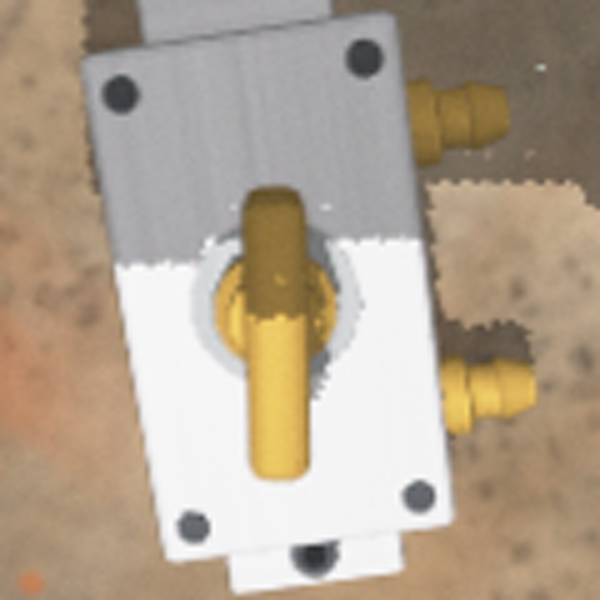

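Run:
```python
from h import *
np.set_printoptions(precision=2,suppress=True)
T=np.load('T2.npy')
f=lambda x,y:(270+x/5-.4,125+y/5-.4)
X=onz('wrist',[f(83,60),f(393,14),f(453,522),f(165,562)],46,T);print(X,'c',X.mean(0),np.linalg.norm(X[0]-X[1]),np.linalg.norm(X[1]-X[2]))
v=X[0]-X[3]+X[1]-X[2];print('block yaw',np.arctan2(v[1],v[0]))
B=onz('wrist',[f(275,230),f(280,479),f(276,208)],94,T);v=B[1]-B[0];print(B,'bar yaw',np.arctan2(v[1],v[0]),np.linalg.norm(B[1]-B[2]))
e=B[1]-v/np.linalg.norm(v)*31;print('bar centre',e)
print('ring',onz('wrist',[f(275,300)],46,T))
# obstacles
print('spacer top', onz('scene',[(418,245)],88), 'bottle cap', [tri('scene',(421,297),'side',(402,258))])
yaw=np.arctan2(v[1],v[0])-np.pi/2
print(yaw)
plan((*X.mean(0)[:2],89),down(1.178+0)if 0 else down(np.arctan2(v[1],v[0])+(np.pi/2 if v[0]>0 else -np.pi/2)))
```

```text
[[ 439.71 -164.72   46.  ]
 [ 453.52  -92.65   46.  ]
 [ 578.6  -116.5    46.  ]
 [ 564.83 -189.88   46.  ]] c [ 509.17 -140.94   46.  ] 73.38481406005398 127.33629627428917
block yaw 2.9481294778568543
[[ 485.29 -133.13   94.  ]
 [ 537.19 -149.77   94.  ]
 [ 481.02 -131.44   94.  ]] bar yaw -0.3103861385694917 59.08488356190312
bar centre [ 507.68 -140.31   94.  ]
ring [[ 508.95 -140.75   46.  ]]
spacer top [[ 637.07 -211.97   88.  ]] bottle cap [(array([ 529.12, -327.72,  146.55]), np.float64(2.2103730430990107))]
-1.8811824653643883
3 rows; total rot [-0.02 -0.   -0.  ]
[[49.5, -0.5, 0.4, -0.007, -0.0, -0.001], [49.5, -0.4, 0.4, -0.007, -0.0, -0.001], [49.5, -0.4, 0.4, -0.007, -0.0, -0.001]]
```

step_arm:
  rows:
    - [50,-0.5,0.5,-0.007,0,0]
    - [50,-0.5,0.5,-0.007,0,0]
    - [48,0,0.5,-0.006,0,0]
    - [0,0,0,0,0,0]

```text
t: 2.75
eef_pos: [510.0, -133.2, 87.5]
tcp_rot: [-0.672, 1.57, 0.595]
ft_force: [-0.8, -0.1, 0.8]
opening: 0.998
```

Run:
```python
from h import *
np.set_printoptions(precision=3,suppress=True)
s=env.state();print(tool(s),s['joints'],s['moment'],s['ft_force'])
plan((508.9,-140.8,88),down(1.26))
```

```text
[[   0.      -0.954    0.299  509.983]
 [   0.       0.299    0.954 -133.151]
 [  -1.      -0.       0.      87.485]
 [   0.       0.       0.       1.   ]] [-0.381  0.567  1.943  0.     0.631 -1.648] [ 0.006  0.007 -0.035] [-0.753 -0.144  0.815]
1 rows; total rot [0.007 0.    0.   ]
[[-0.5, -1.3, -7.6, 0.007, 0.0, 0.0]]
```

step_arm:
  rows:
    - [-0.5,-1.3,-7.6,0.007,0,0]
    - [0,0,0,0,0,0]
    - [0,0,0,0,0,0]

```text
t: 3.12
eef_pos: [510.8, -140.1, 92.6]
tcp_rot: [-1.591, 1.565, -0.33]
ft_force: [0.9, 0.0, -0.6]
opening: 1.0
```

Run:
```python
from h import *
np.set_printoptions(precision=3,suppress=True)
s=env.state();T=tool(s);print(T,s['qvel'],s['moment'])
plan((508.9,-140.8,88),down(1.26))
a=env.read_camera('wrist')[:,:,::-1];cv2.imwrite('pics/w3.png',a)
s=env.state();T=tool(s);print(T[:3,3])
```

```text
[[   0.006   -0.952    0.305  510.752]
 [  -0.002    0.305    0.952 -140.14 ]
 [  -1.      -0.006   -0.      92.616]
 [   0.       0.       0.       1.   ]] [-0.002 -0.016 -0.006  0.001  0.008  0.001] [-0.02   0.01   0.023]
1 rows; total rot [ 0.001 -0.     0.006]
[[4.6, 1.6, -1.2, 0.001, -0.0, 0.006]]
[ 510.785 -140.218   92.613]
```

View pics/w3.png

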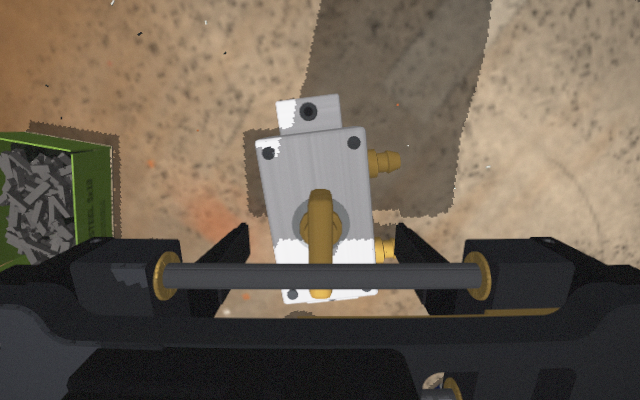

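step_arm:
  rows:
    - [4.6,1.6,-1.2,0,0,0.006]
    - [0,0,0,0,0,0]

```text
t: 3.42
eef_pos: [509.0, -141.1, 88.6]
tcp_rot: [-1.787, 1.57, -0.526]
ft_force: [-0.3, -0.5, -0.2]
opening: 0.994
```

Run:
```python
from h import *
np.set_printoptions(precision=3,suppress=True)
plan((508.9,-140.8,88),down(1.26))
```

```text
1 rows; total rot [ 0.001 -0.     0.001]
[[0.6, 0.2, 0.2, 0.001, -0.0, 0.001]]
```

Aligned to under 1 mm, so I'll close on the wing bar.

step_arm:
  rows:
    - [0,0,0,0,0,0]
    - [0,0,0,0,0,0]
    - [0,0,0,0,0,0]
    - [0,0,0,0,0,0]
    - [0,0,0,0,0,0]
    - [0,0,0,0,0,0]
  grip: 0

```text
t: 4.18
eef_pos: [508.9, -141.1, 88.4]
tcp_rot: [-1.886, 1.57, -0.625]
ft_force: [-0.3, 0.2, 0.6]
opening: 0.423
```

Run:
```python
from h import *
np.set_printoptions(precision=3,suppress=True)
s=env.state();print(s['opening']*95.1,s['ft_force'],s['moment'],s['joints'])
plan((508.9,-140.8,88),down(1.26))
```

```text
40.245033345759666 [-0.284  0.249  0.582] [ 0.037 -0.041  0.006] [-0.396  0.567  1.941 -0.     0.634 -1.656]
1 rows; total rot [ 0.001 -0.     0.001]
[[0.4, 0.1, 0.3, 0.001, -0.0, 0.001]]
```

step_arm:
  rows:
    - [0,0,0,0,0,0]
    - [0,0,0,0,0,0]
    - [0,0,0,0,0,0]
    - [0,0,0,0,0,0]
    - [0,0,0,0,0,0]

```text
t: 4.8
eef_pos: [509.0, -140.6, 88.4]
tcp_rot: [-0.962, 1.57, 0.298]
ft_force: [0.6, 0.5, 0.2]
opening: 0.205
```

```bash
cat >> h.py <<'E'
def st():
    np.set_printoptions(precision=3,suppress=True)
    s=env.state();T=tool(s);print('t',round(s['t'],2),'open',round(s['opening']*95.1,1),'F',s['ft_force'],'M',s['moment'],'j',s['joints'],'jawyaw',round(np.arctan2(T[1,2],T[0,2]),3),'p',T[:3,3],'x',T[:3,0]);return T
E
python3 -c "from h import *;st()"
```

```text
t 4.8 open 19.5 F [0.554 0.531 0.222] M [ 0.213 -0.114 -0.028] j [-0.395  0.566  1.941  0.001  0.634 -1.656] jawyaw 1.261 p [ 509.046 -140.597   88.4  ] x [ 0.001  0.    -1.   ]
```

step_arm:
  rows:
    - [0,0,0,0,0,0]
    - [0,0,0,0,0,0]
    - [0,0,0,0,0,0]

```text
t: 5.18
eef_pos: [509.1, -140.6, 88.4]
tcp_rot: [-0.957, 1.57, 0.304]
ft_force: [1.3, 1.3, 0.4]
opening: 0.202
```

```bash
python3 -c "from h import *;st()"
```

```text
t 5.17 open 19.2 F [1.269 1.332 0.421] M [ 0.319 -0.14  -0.036] j [-0.395  0.567  1.941  0.001  0.634 -1.656] jawyaw 1.261 p [ 509.07  -140.626   88.399] x [ 0.001  0.    -1.   ]
```

Run:
```python
from h import *
a=env.read_camera('wrist')[:,:,::-1];cv2.imwrite('pics/w4.png',np.vstack([a[:,:,:]]))
```

```text
(no output)
```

View pics/w4.png

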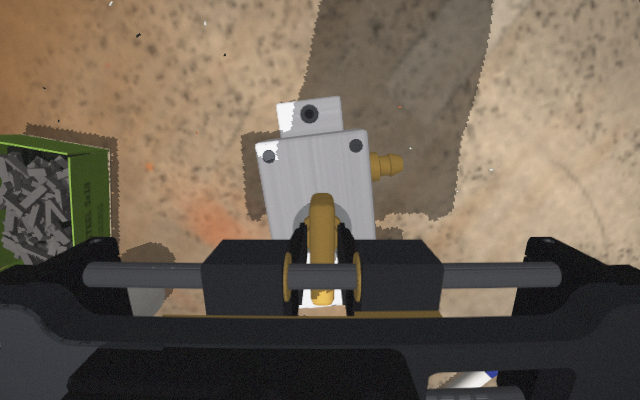

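step_arm:
  rows:
    - [0,0,0,0.1,0,0]
    - [0,0,0,0.1,0,0]

```text
t: 5.48
eef_pos: [509.0, -140.8, 88.4]
tcp_rot: [-1.241, 1.57, -0.185]
ft_force: [0.1, 1.2, -0.5]
opening: 0.205
```

```bash
python3 -c "from h import *;st()"
```

```text
t 5.47 open 19.5 F [ 0.146  1.22  -0.538] M [ 0.086 -0.065  0.126] j [-0.395  0.566  1.941  0.     0.634 -1.451] jawyaw 1.056 p [ 509.033 -140.777   88.424] x [ 0.001 -0.    -1.   ]
```

step_arm:
  rows:
    - [0,0,0,0.1,0,0]
    - [0,0,0,0.1,0,0]
    - [0,0,0,0.1,0,0]
    - [0,0,0,0.1,0,0]
    - [0,0,0,0.1,0,0]
    - [0,0,0,0.1,0,0]

```text
t: 6.22
eef_pos: [508.6, -141.2, 88.4]
tcp_rot: [-2.252, 1.57, -1.814]
ft_force: [0.8, 1.3, 0.9]
opening: 0.2
```

```bash
python3 -c "
from h import *
st()
cv2.imwrite('pics/w5.png',env.read_camera('scene')[225:305,295:395,::-1].repeat(5,0).repeat(5,1))"
```

```text
t 6.22 open 19.0 F [0.771 1.32  0.864] M [ 0.184 -0.043  0.097] j [-0.395  0.566  1.941 -0.001  0.634 -0.832] jawyaw 0.437 p [ 508.644 -141.178   88.415] x [-0.    -0.001 -1.   ]
```

View pics/w5.png

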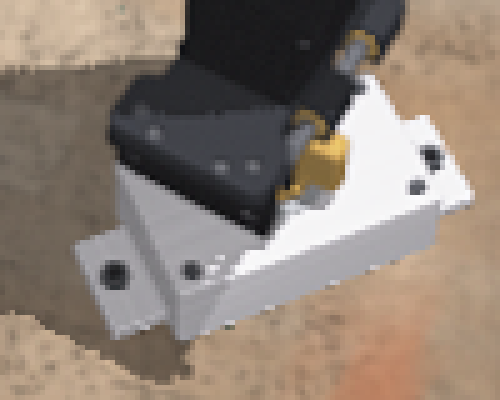

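The wing turns with the gripper and the drag reads about 0.13 N m. I'll continue in small checked steps.

step_arm:
  rows:
    - [0,0,0,0.1,0,0]
    - [0,0,0,0.1,0,0]

```text
t: 6.52
eef_pos: [508.5, -141.2, 88.4]
tcp_rot: [-2.343, 1.57, -2.112]
ft_force: [-0.1, 1.5, 0.4]
opening: 0.201
```

```bash
python3 -c "from h import *;st()"
```

```text
t 6.53 open 19.1 F [-0.089  1.523  0.377] M [0.188 0.003 0.118] j [-0.396  0.566  1.941 -0.002  0.634 -0.625] jawyaw 0.231 p [ 508.494 -141.224   88.413] x [-0.001 -0.001 -1.   ]
```

step_arm:
  rows:
    - [0,0,0,0.1,0,0]
    - [0,0,0,0.05,0,0]

```text
t: 6.78
eef_pos: [508.3, -141.2, 88.4]
tcp_rot: [-2.365, 1.569, -2.285]
ft_force: [0.4, 1.4, 0.3]
opening: 0.207
```

```bash
python3 -c "from h import *;st()"
```

```text
t 6.78 open 19.7 F [0.436 1.375 0.255] M [ 0.193 -0.008  0.163] j [-0.396  0.566  1.941 -0.002  0.635 -0.473] jawyaw 0.079 p [ 508.345 -141.243   88.412] x [-0.001 -0.001 -1.   ]
```

step_arm:
  rows:
    - [0,0,0,0.08,0,0]
    - [0,0,0,0.07,0,0]

```text
t: 7.02
eef_pos: [508.2, -141.2, 88.4]
tcp_rot: [-2.344, 1.569, -2.416]
ft_force: [-0.3, 1.6, 0.4]
opening: 0.201
```

```bash
python3 -c "from h import *;st()"
```

```text
t 7.03 open 19.1 F [-0.277  1.634  0.413] M [ 0.222 -0.031  0.213] j [-0.396  0.566  1.941 -0.003  0.635 -0.322] jawyaw -0.071 p [ 508.201 -141.237   88.403] x [-0.001 -0.001 -1.   ]
```

step_arm:
  rows:
    - [0,0,0,0.06,0,0]

```text
t: 7.15
eef_pos: [508.2, -141.2, 88.4]
tcp_rot: [-2.317, 1.569, -2.448]
ft_force: [-0.0, 2.1, 1.0]
opening: 0.203
```

```bash
python3 -c "from h import *;st()"
```

```text
t 7.15 open 19.3 F [-0.014  2.063  1.013] M [ 0.168 -0.059  0.291] j [-0.396  0.566  1.941 -0.003  0.635 -0.262] jawyaw -0.131 p [ 508.153 -141.236   88.389] x [-0.001 -0.001 -1.   ]
```

step_arm:
  rows:
    - [0,0,0,0.08,0,0]

```text
t: 7.28
eef_pos: [508.1, -141.2, 88.4]
tcp_rot: [-2.22, 1.569, -2.431]
ft_force: [0.5, 1.7, 0.1]
opening: 0.202
```

```bash
python3 -c "from h import *;st()"
```

```text
t 7.28 open 19.2 F [0.52  1.656 0.082] M [ 0.205 -0.04   0.383] j [-0.396  0.566  1.941 -0.003  0.635 -0.182] jawyaw -0.211 p [ 508.095 -141.24    88.391] x [-0.002 -0.001 -1.   ]
```

step_arm:
  rows:
    - [0,0,0,0.08,0,0]

```text
t: 7.4
eef_pos: [508.1, -141.2, 88.4]
tcp_rot: [-2.129, 1.568, -2.419]
ft_force: [0.0, 2.2, 0.9]
opening: 0.197
```

```bash
python3 -c "from h import *;st()"
```

```text
t 7.4 open 18.8 F [0.032 2.212 0.854] M [ 0.235 -0.008  0.477] j [-0.395  0.566  1.941 -0.004  0.635 -0.102] jawyaw -0.291 p [ 508.062 -141.198   88.411] x [-0.002 -0.002 -1.   ]
```

step_arm:
  rows:
    - [0,0,0,0.04,0,0]
    - [0,0,0,0,0,0]

```text
t: 7.65
eef_pos: [507.7, -142.1, 88.5]
tcp_rot: [-1.886, 1.567, -2.214]
ft_force: [-1.0, -1.6, 0.9]
opening: 0.206
```

```bash
python3 -c "
from h import *
T=st();np.save('Tsnug.npy',T)
env.read_camera('wrist');st()"
```

```text
t 7.65 open 19.5 F [-1.003 -1.566  0.907] M [-0.337  0.232  0.202] j [-0.396  0.566  1.941 -0.007  0.635 -0.064] jawyaw -0.328 p [ 507.733 -142.093   88.481] x [-0.002 -0.003 -1.   ]
t 7.7 open 19.6 F [-2.376 -3.856 -0.509] M [-0.811  0.402  0.184] j [-0.396  0.566  1.941 -0.006  0.635 -0.064] jawyaw -0.327 p [ 507.765 -142.06    88.455] x [-0.002 -0.003 -1.   ]
```

```bash
python3 -c "
from h import *
a=env.read_camera('wrist');cv2.imwrite('pics/w6.png',cv2.resize(a[100:320,200:440,::-1],(720,660)[:1]+(600,)))
a=env.read_camera('side');cv2.imwrite('pics/s6.png',cv2.resize(a[190:280,290:400,::-1],(660,540)))
st()"
```

```text
t 7.8 open 19.0 F [-2.531 -4.992  0.274] M [-0.986  0.54   0.22 ] j [-0.396  0.566  1.941 -0.006  0.635 -0.063] jawyaw -0.328 p [ 507.774 -142.048   88.453] x [-0.002 -0.003 -1.   ]
```

View pics/w6.png

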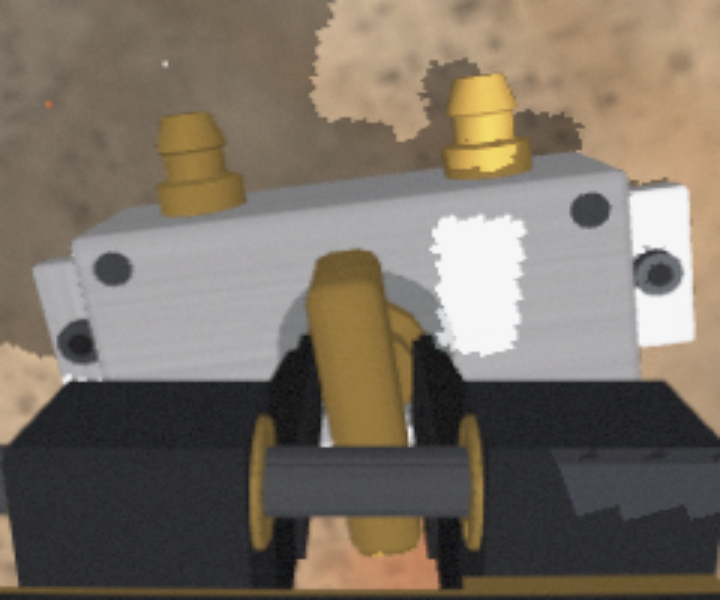

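View pics/s6.png

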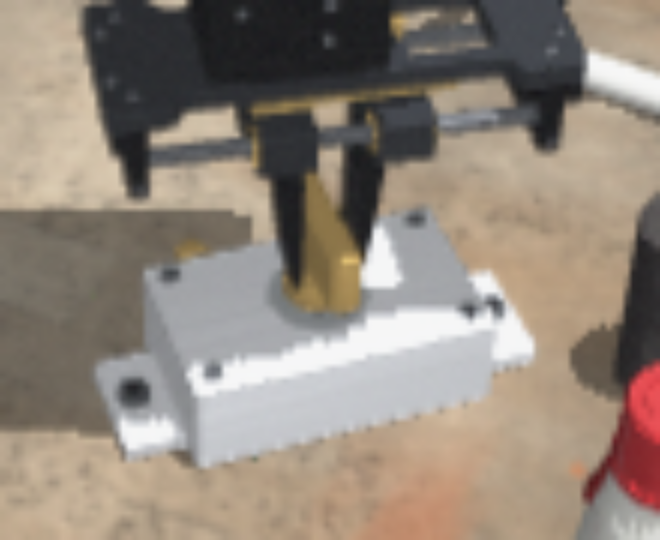

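The bar slipped in the jaws at about 0.5 N m and now lags them by roughly 0.15 rad. I'll open, realign to the bar and check the torque again.

step_arm:
  rows:
    - [0,0,0,0,0,0]
    - [0,0,0,0,0,0]
    - [0,0,0,0,0,0]
    - [0,0,0,0,0,0]
  grip: 50

```text
t: 8.3
eef_pos: [507.9, -141.6, 88.4]
tcp_rot: [-1.967, 1.568, -2.295]
ft_force: [-0.2, -0.5, -0.5]
opening: 0.512
```

```bash
python3 -c "
from h import *
T=st();np.save('T7.npy',T)
a=env.read_camera('wrist');cv2.imwrite('pics/w7r.png',a[:,:,::-1]);cv2.imwrite('pics/w7.png',cv2.resize(a[170:310,250:410,::-1],(640,560),interpolation=cv2.INTER_CUBIC))"
```

```text
t 8.3 open 48.7 F [-0.212 -0.537 -0.514] M [-0.151  0.08   0.017] j [-0.396  0.566  1.941 -0.005  0.635 -0.065] jawyaw -0.327 p [ 507.931 -141.645   88.399] x [-0.002 -0.002 -1.   ]
```

View pics/w7.png

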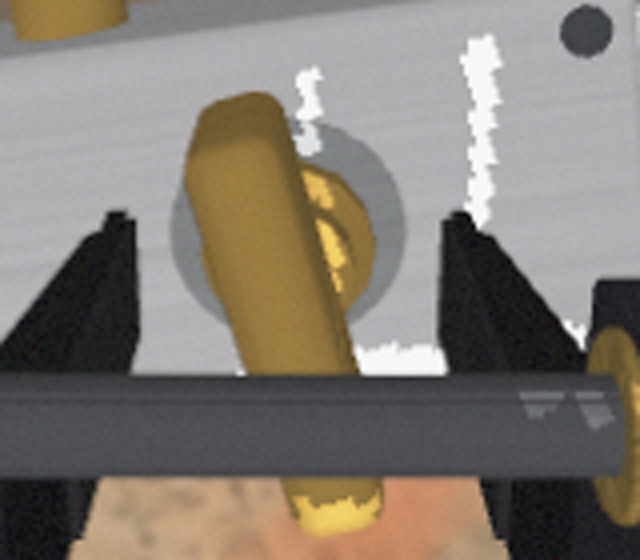

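Run:
```python
from h import *
np.set_printoptions(precision=3,suppress=True)
T=np.load('T7.npy'); f=lambda x,y:(250+x/4-.4,170+y/4-.4)
for p in [((187,180),(242,365)),((283,145),(355,365))]:
    X=onz('wrist',[f(*q) for q in p],94,T);v=X[1]-X[0];print(X,'yaw',np.arctan2(v[1],v[0]), 'vs jaw', np.arctan2(v[1],v[0])-np.arctan2(T[1,2],T[0,2]))
X=onz('wrist',[f(234,160),f(335,520)],94,T);v=X[1]-X[0];print(X,np.arctan2(v[1],v[0]),X.mean(0),np.linalg.norm(v))
print(onz('wrist',[f(288,230)],46,T))
```

```text
[[ 505.014 -113.105   94.   ]
 [ 502.976 -140.506   94.   ]] yaw -1.645052121969761 vs jaw -1.3176545379520985
[[ 518.411 -112.628   94.   ]
 [ 517.616 -145.479   94.   ]] yaw -1.595000920660364 vs jaw -1.2676033366427015
[[ 511.733 -112.503   94.   ]
 [ 507.416 -167.888   94.   ]] -1.648584882367912 [ 509.575 -140.196   94.   ] 55.552285909475025
[[ 509.419 -140.991   46.   ]]
```

Run:
```python
from h import *
plan((509.2,-140.7,87),down(-.06))
```

```text
2 rows; total rot [-0.267 -0.001  0.003]
[[0.7, 0.6, 0.4, -0.134, -0.001, 0.001], [0.7, 0.6, 0.5, -0.134, -0.001, 0.001]]
```

step_arm:
  rows:
    - [0.7,0.6,0.4,-0.134,0,0.001]
    - [0.7,0.6,0.5,-0.134,0,0.001]
    - [0,0,0,0,0,0]
    - [0,0,0,0,0,0]

```text
t: 8.85
eef_pos: [509.2, -140.6, 87.0]
tcp_rot: [-2.929, 1.569, -2.985]
ft_force: [-0.4, -0.4, -1.1]
opening: 0.525
```

step_arm:
  rows:
    - [0,0,0,0,0,0]
    - [0,0,0,0,0,0]
    - [0,0,0,0,0,0]
    - [0,0,0,0,0,0]
    - [0,0,0,0,0,0]
    - [0,0,0,0,0,0]
  grip: 0

```text
t: 9.6
eef_pos: [508.4, -140.5, 87.0]
tcp_rot: [-3.125, 1.568, 3.098]
ft_force: [-1.5, -1.2, 0.8]
opening: 0.207
```

```bash
python3 -c "
from h import *
st()
a=env.read_camera('wrist');cv2.imwrite('pics/w8.png',cv2.resize(a[170:310,250:410,::-1],(640,560),interpolation=cv2.INTER_CUBIC))"
```

```text
t 9.6 open 19.7 F [-1.549 -1.22   0.774] M [-0.128  0.316  0.049] j [-0.394  0.569  1.941 -0.002  0.635 -0.333] jawyaw -0.06 p [ 508.36  -140.478   86.996] x [-0.003  0.    -1.   ]
```

View pics/w8.png

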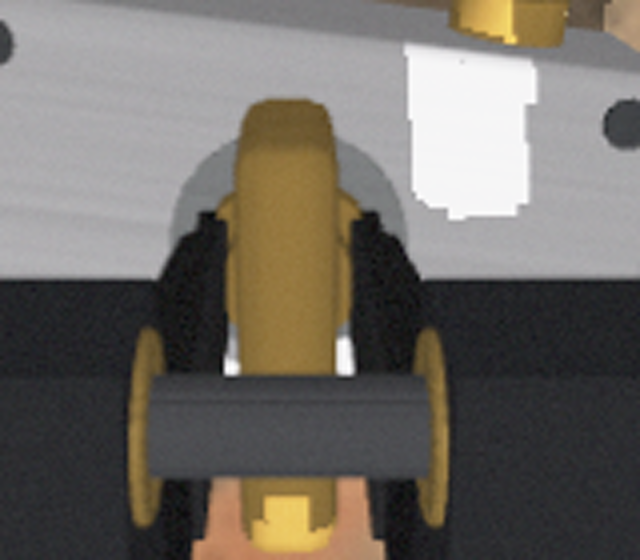

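Opening stops at 19–20 mm whatever the angle, although the bar is 14 mm. The tips are probably pinching the round hub under the bar. I'll regrasp 8 mm higher.

step_arm:
  rows:
    - [0,0,0,0,0,0]
    - [0,0,0,0,0,0]
    - [-8,0,0.5,0,0,0]
    - [0,0,0.5,0,0,0]
    - [0,0,0,0,0,0]
  grip: 35

```text
t: 10.28
eef_pos: [510.3, -140.7, 95.8]
tcp_rot: [-2.791, 1.569, -2.851]
ft_force: [-0.4, -0.2, 0.7]
opening: 0.367
```

step_arm:
  rows:
    - [0,0,0,0,0,0]
    - [0,0,0,0,0,0]
    - [0,0,0,0,0,0]
    - [0,0,0,0,0,0]
    - [0,0,0,0,0,0]
  grip: 0

```text
t: 10.9
eef_pos: [508.4, -140.4, 95.6]
tcp_rot: [3.135, 1.565, 3.076]
ft_force: [-0.7, 0.2, 0.3]
opening: 0.143
```

```bash
python3 -c "
from h import *
st()"
```

```text
t 10.9 open 13.6 F [-0.658  0.231  0.348] M [-0.029 -0.168  0.206] j [-0.394  0.555  1.934 -0.003  0.658 -0.333] jawyaw -0.058 p [ 508.366 -140.409   95.649] x [-0.006  0.    -1.   ]
```

Opening is 13.6 mm, so the jaws are on the bar itself now. Tightening again in small steps.

step_arm:
  rows:
    - [0,0,0,0.04,0,0]
    - [0,0,0,0,0,0]

```text
t: 11.15
eef_pos: [508.4, -140.4, 95.6]
tcp_rot: [-3.087, 1.565, 3.098]
ft_force: [-2.0, -0.8, 0.6]
opening: 0.145
```

```bash
python3 -c "
from h import *
st()"
```

```text
t 11.15 open 13.8 F [-2.006 -0.85   0.57 ] M [-0.083  0.129  0.156] j [-0.394  0.555  1.934 -0.003  0.658 -0.293] jawyaw -0.098 p [ 508.393 -140.425   95.642] x [-0.006  0.    -1.   ]
```

step_arm:
  rows:
    - [0,0,0,0.05,0,0]
    - [0,0,0,0,0,0]

```text
t: 11.4
eef_pos: [508.4, -140.4, 95.7]
tcp_rot: [-3.01, 1.565, 3.126]
ft_force: [-1.7, -0.2, 1.2]
opening: 0.146
```

```bash
python3 -c "
from h import *
st()"
```

```text
t 11.4 open 13.9 F [-1.668 -0.216  1.163] M [-0.094  0.082  0.245] j [-0.394  0.555  1.934 -0.003  0.658 -0.244] jawyaw -0.147 p [ 508.4   -140.418   95.652] x [-0.006  0.    -1.   ]
```

step_arm:
  rows:
    - [0,0,0,0.05,0,0]
    - [0,0,0,0,0,0]

```text
t: 11.65
eef_pos: [508.4, -140.4, 95.7]
tcp_rot: [-2.932, 1.565, -3.125]
ft_force: [-1.4, -0.8, 2.1]
opening: 0.145
```

```bash
python3 -c "
from h import *
st()"
```

```text
t 11.65 open 13.8 F [-1.439 -0.763  2.052] M [-0.08   0.023  0.32 ] j [-0.394  0.555  1.934 -0.004  0.658 -0.197] jawyaw -0.194 p [ 508.392 -140.418   95.652] x [-0.006 -0.    -1.   ]
```

step_arm:
  rows:
    - [0,0,0,0.06,0,0]
    - [0,0,0,0,0,0]

```text
t: 11.9
eef_pos: [508.4, -140.4, 95.7]
tcp_rot: [-2.845, 1.565, -3.095]
ft_force: [-1.6, -0.1, 1.8]
opening: 0.144
```

```bash
python3 -c "
from h import *
st()"
```

```text
t 11.9 open 13.7 F [-1.61  -0.124  1.759] M [-0.037  0.027  0.456] j [-0.394  0.555  1.934 -0.004  0.658 -0.141] jawyaw -0.25 p [ 508.405 -140.404   95.658] x [-0.006 -0.    -1.   ]
```

step_arm:
  rows:
    - [0,0,0,0.05,0,0]
    - [0,0,0,0,0,0]

```text
t: 12.15
eef_pos: [508.4, -140.4, 95.6]
tcp_rot: [-2.784, 1.565, -3.078]
ft_force: [-0.9, 0.1, 1.0]
opening: 0.142
```

```bash
python3 -c "
from h import *
st()"
```

```text
t 12.15 open 13.5 F [-0.852  0.073  0.951] M [-0.098  0.047  0.517] j [-0.393  0.555  1.934 -0.004  0.658 -0.095] jawyaw -0.295 p [ 508.36  -140.398   95.645] x [-0.006 -0.    -1.   ]
```

Snug at about 0.52 N m with the grip intact. Releasing and rising.

step_arm:
  rows:
    - [0,0,0,0,0,0]
    - [0,0,0,0,0,0]
    - [0,0,0,0,0,0]
    - [0,0,0,0,0,0]
    - [-30,0,0,0,0,0]
    - [-50,0,0,0,0,0]
    - [-50,0,0,0,0,0]
    - [0,0,0,0,0,0]
  grip: 70

```text
t: 13.15
eef_pos: [509.4, -140.4, 228.7]
tcp_rot: [-2.988, 1.564, 3.003]
ft_force: [-0.4, -0.8, -1.0]
opening: 0.732
```

Run:
```python
from h import *
T=st();np.save('T9.npy',T)
a=env.read_camera('wrist');cv2.imwrite('pics/w9.png',a[:,:,::-1])
plan((470.8,268,200),down(-1.927+np.pi/2))
```

```text
t 13.15 open 69.6 F [-0.418 -0.788 -0.955] M [-0.144  0.074 -0.012] j [-0.393  0.369  1.804 -0.002  0.975 -0.1  ] jawyaw -0.293 p [ 509.426 -140.44   228.743] x [-0.007  0.001 -1.   ]
7 rows; total rot [ 0.064 -0.01   0.001]
[[4.0, 54.3, -22.0, 0.009, -0.001, 0.0], [4.0, 54.1, -22.5, 0.009, -0.001, 0.0], [4.0, 53.9, -22.9, 0.009, -0.001, 0.0], [3.9, 53.6, -23.4, 0.009, -0.001, 0.0], [3.9, 53.4, -23.9, 0.009, -0.001, 0.0], [3.9, 53.2, -24.4, 0.009, -0.001, 0.0], [3.9, 53.0, -24.9, 0.009, -0.001, 0.0]]
```

View pics/w9.png

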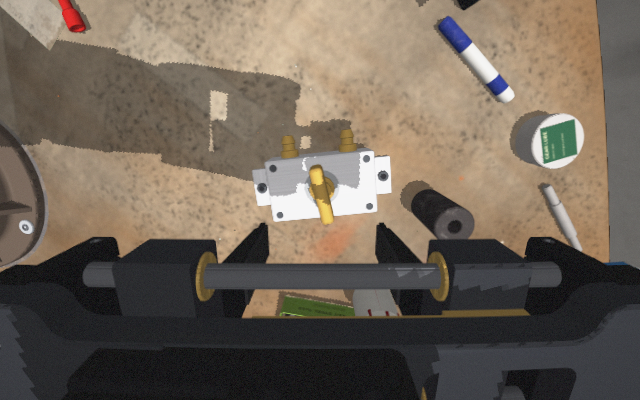

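Run:
```python
import cv2
a=cv2.imread('pics/w9.png');cv2.imwrite('pics/w9c.png',cv2.resize(a[140:240,240:400],(800,500),interpolation=cv2.INTER_CUBIC))
```

```text
(no output)
```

View pics/w9c.png

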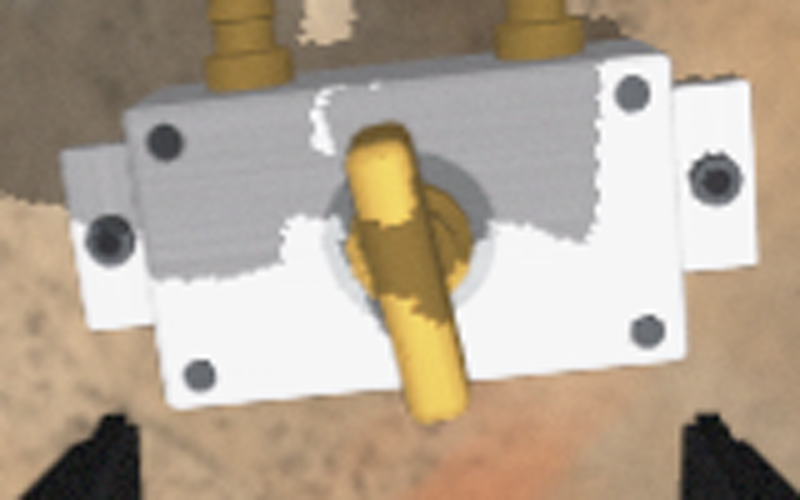

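Run:
```python
from h import *
np.set_printoptions(precision=3,suppress=True)
T=np.load('T9.npy'); f=lambda x,y:(240+x/5-.4,140+y/5-.4)
for p in [((348,160),(410,412)),((413,150),(468,400)),((380,150),(438,410))]:
    X=onz('wrist',[f(*q) for q in p],94,T);v=X[1]-X[0];print(X,'yaw',np.arctan2(v[1],v[0]),X.mean(0))
X=onz('wrist',[f(127,112),f(668,58),f(686,358),f(172,408)],46,T);print(X,X.mean(0));v=X[1]-X[0]+X[2]-X[3];print('block',np.arctan2(v[1],v[0]))
```

```text
[[ 505.296 -112.182   94.   ]
 [ 501.784 -167.077   94.   ]] yaw -1.6346766397029018 [ 503.54 -139.63   94.  ]
[[ 518.405 -114.004   94.   ]
 [ 514.244 -168.017   94.   ]] yaw -1.6476689234100466 [ 516.324 -141.01    94.   ]
[[ 512.058 -112.098   94.   ]
 [ 507.568 -168.341   94.   ]] yaw -1.650460750458992 [ 509.813 -140.22    94.   ]
[[ 454.489  -93.156   46.   ]
 [ 578.82  -117.444   46.   ]
 [ 565.296 -189.254   46.   ]
 [ 440.465 -165.411   46.   ]] [ 509.768 -141.316   46.   ]
block -0.19081990807264648
```

The opening held at 13.5–13.9 mm while the torque climbed to 0.52 N m, so the bar followed the jaws and sprang back on release. The plug is snug. Next, the wand.

step_arm:
  rows:
    - [4,54,-22,0.009,0,0]
    - [4,54,-22.5,0.009,-0.001,0]
    - [4,54,-23,0.009,-0.001,0]
    - [4,53.5,-23.5,0.009,-0.001,0]
    - [4,53.5,-24,0.009,-0.001,0]
    - [4,53,-24.5,0.009,-0.001,0]
    - [4,48,-25,0.009,-0.001,0]
    - [0,0,0,0,0,0]

```text
t: 14.2
eef_pos: [464.2, 274.0, 187.5]
tcp_rot: [-2.666, 1.552, -3.027]
ft_force: [0.2, -0.9, 0.4]
opening: 0.736
```

Run:
```python
from h import *
env.read_camera('side')
T=st();np.save('T10.npy',T)
a=env.read_camera('wrist');cv2.imwrite('pics/w10.png',a[:,:,::-1])
plan((470.8,268,200),down(-1.927+np.pi/2))
```

```text
t 14.25 open 70.0 F [-0.507  0.284 -0.917] M [-0.112  0.071 -0.011] j [0.406 0.437 1.821 0.007 0.903 0.763] jawyaw -0.362 p [464.417 272.522 187.563] x [-0.019 -0.003 -1.   ]
1 rows; total rot [-0.007 -0.017  0.009]
[[-12.1, -1.2, 6.5, -0.007, -0.017, 0.009]]
```

View pics/w10.png

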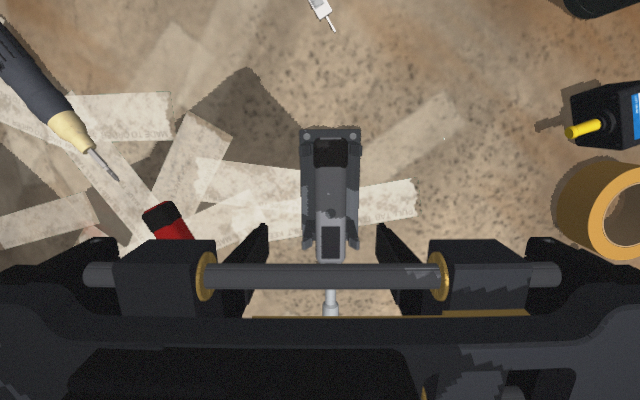

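Run:
```python
from h import *
np.set_printoptions(precision=2,suppress=True)
T=np.load('T10.npy');a=cv2.imread('pics/w10.png')
c=cv2.resize(a[120:265,280:385],(525,725)[:2],interpolation=cv2.INTER_CUBIC)
cv2.imwrite('pics/w10c.png',cv2.resize(a[120:240,280:385],(525,600),interpolation=cv2.INTER_CUBIC))
```

```text
(no output)
```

View pics/w10c.png

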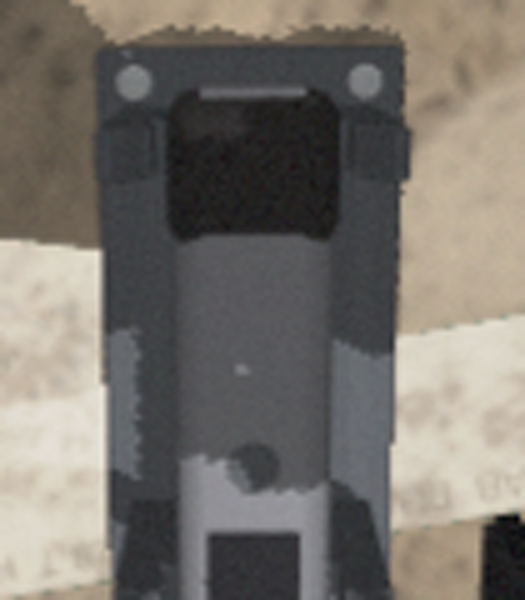

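Run:
```python
from h import *
np.set_printoptions(precision=2,suppress=True)
T=np.load('T10.npy'); f=lambda x,y:(280+x/5-.4,120+y/5-.4)
X=onz('wrist',[f(253.5,250),f(253.7,560),f(253.5,160)],79,T);v=X[1]-X[0];print(X,np.arctan2(v[1],v[0]))
d=np.array([np.cos(-1.927),np.sin(-1.927)]);n=np.array([-d[1],d[0]])
c=np.array([470.8,268]);print('lateral/along',[(n@(x[:2]-c),d@(x[:2]-c)) for x in X])
S=onz('wrist',[f(134,84),f(366,80)],8,T);print(S,[(n@(x[:2]-c),d@(x[:2]-c)) for x in S], S.mean(0))
r=onz('wrist',[f(252,95)],72,T);print('rear',[(n@(x[:2]-c),d@(x[:2]-c)) for x in r])
```

```text
[[482.36 299.13  79.  ]
 [461.49 242.54  79.  ]
 [488.   314.36  79.  ]] -1.9241592302954031
lateral/along [(np.float64(-0.019774965542417533), np.float64(-33.209239314137754)), (np.float64(0.15156484066201337), np.float64(27.105169497112122)), (np.float64(-0.04951491676307995), np.float64(-49.44468018779189))]
[[467.08 332.99   8.  ]
 [516.42 315.32   8.  ]] [(np.float64(-26.147599811759573), np.float64(-59.61078169057492)), (np.float64(26.259897794490065), np.float64(-60.256852961321705))] [491.75 324.15   8.  ]
rear [(np.float64(-0.24701775264364656), np.float64(-60.484005182692584))]
```

step_arm:
  rows:
    - [0,-1,6.3,-0.008,-0.017,0.009]
    - [0,0,0,0,0,0]

```text
t: 14.55
eef_pos: [471.3, 265.7, 187.4]
tcp_rot: [-0.074, 1.57, -0.431]
ft_force: [0.6, -1.0, 0.1]
opening: 0.737
```

Run:
```python
from h import *
st()
plan((470.6,267.6,72),down(-.354))
```

```text
t 14.55 open 70.0 F [ 0.574 -1.035  0.106] M [-0.081  0.058  0.019] j [ 0.392  0.435  1.826 -0.001  0.881  0.75 ] jawyaw -0.358 p [471.257 265.669 187.398] x [ 0.001 -0.    -1.   ]
2 rows; total rot [-0.004  0.001  0.   ]
[[57.7, 0.8, -0.7, -0.002, 0.001, 0.0], [57.7, 0.8, -0.7, -0.002, 0.001, 0.0]]
```

step_arm:
  rows:
    - [45,0.5,-0.5,-0.002,0,0]
    - [45,0.5,-0.5,-0.002,0,0]
    - [20,0.4,-0.4,0,0,0]
    - [0,0,0,0,0,0]
    - [0,0,0,0,0,0]

```text
t: 15.18
eef_pos: [473.5, 263.5, 76.7]
tcp_rot: [0.577, 1.565, 0.216]
ft_force: [-0.4, 0.6, 0.2]
opening: 0.737
```

Run:
```python
from h import *
st()
plan((470.6,267.6,72),down(-.354))
```

```text
t 15.18 open 70.1 F [-0.445  0.609  0.222] M [-0.066  0.052 -0.058] j [ 0.386  0.598  1.917 -0.002  0.622  0.748] jawyaw -0.361 p [473.543 263.504  76.714] x [ 0.005  0.001 -1.   ]
1 rows; total rot [-0.007  0.005 -0.003]
[[4.7, 2.8, -4.2, -0.007, 0.005, -0.003]]
```

step_arm:
  rows:
    - [4.7,2.8,-4.2,-0.007,0.005,-0.003]
    - [0,0,0,0,0,0]

```text
t: 15.42
eef_pos: [471.2, 267.8, 73.5]
tcp_rot: [0.897, 1.569, 0.543]
ft_force: [-0.0, -0.1, 0.1]
opening: 0.738
```

Run:
```python
from h import *
st()
plan((470.6,267.6,72),down(-.354))
```

```text
t 15.43 open 70.2 F [-0.007 -0.095  0.147] M [-0.024  0.074  0.011] j [0.395 0.604 1.916 0.001 0.619 0.748] jawyaw -0.354 p [471.18  267.844  73.477] x [ 0.002  0.001 -1.   ]
1 rows; total rot [ 0.     0.001 -0.002]
[[1.5, -0.4, -0.5, 0.0, 0.001, -0.002]]
```

step_arm:
  rows:
    - [1.5,-0.4,-0.5,0,0.001,-0.002]
    - [0,0,0,0,0,0]
    - [0,0,0,0,0,0]
    - [0,0,0,0,0,0]
    - [0,0,0,0,0,0]
    - [0,0,0,0,0,0]
    - [0,0,0,0,0,0]
    - [0,0,0,0,0,0]
  grip: 0

```text
t: 16.42
eef_pos: [470.6, 267.9, 72.7]
tcp_rot: [0.324, 1.57, -0.029]
ft_force: [-0.3, -0.3, 1.3]
opening: 0.312
```

Run:
```python
from h import *
T=st();np.save('Tgrasp.npy',T)
```

```text
t 16.43 open 29.7 F [-0.331 -0.291  1.26 ] M [-0.067  0.164  0.01 ] j [ 0.396  0.605  1.917 -0.001  0.618  0.75 ] jawyaw -0.353 p [470.577 267.947  72.668] x [ 0.001 -0.    -1.   ]
```

Wand gripped at an opening of 29.7 mm, against a 30 mm handle. Lifting straight up.

step_arm:
  rows:
    - [-12,0,0,0,0,0]
    - [-25,0,0,0,0,0]
    - [-40,0,0,0,0,0]
    - [-50,0,0,0,0,0]
    - [-40,0,0,0,0,0]
    - [-20,0,0,0,0,0]
    - [0,0,0,0,0,0]

```text
t: 17.3
eef_pos: [469.2, 267.2, 268.3]
tcp_rot: [-1.537, 1.57, -1.89]
ft_force: [-0.3, -0.2, -2.8]
opening: 0.313
```

```bash
cat >> h.py <<'E'
P=np.array([509.3,-141,46.])
def aim(psi,dist=100,tilt=np.deg2rad(40),tipt=(7.7,-138,0)):
    h=np.array([np.cos(psi),np.sin(psi),0]);d=np.cos(tilt)*h-np.array([0,0,np.sin(tilt)])
    x=-np.sin(tilt)*h-np.array([0,0,np.cos(tilt)]); Rt=np.c_[x,-d,np.cross(x,-d)]
    return P-dist*d-Rt@np.array(tipt),Rt
E
python3 - <<'E'
from h import *
T=st()
p,Rt=aim(-1.4);print(p,Rt)
plan(p,Rt,n=10)
cv2.imwrite('pics/s11.png',env.read_camera('scene')[:,:,::-1])
E
```

```text
t 17.3 open 29.8 F [-0.317 -0.212 -2.828] M [-0.092  0.082  0.016] j [ 0.396  0.341  1.73  -0.001  1.072  0.75 ] jawyaw -0.354 p [469.234 267.215 268.254] x [-0.    -0.001 -1.   ]
[479.153  33.788 204.882] [[-0.109 -0.13   0.985]
 [ 0.633  0.755  0.17 ]
 [-0.766  0.643  0.   ]]
10 rows; total rot [-0.503  0.183  0.683]
[[6.4, -21.5, 9.0, -0.05, 0.018, 0.068], [4.7, -22.4, 8.0, -0.05, 0.018, 0.068], [3.0, -23.0, 6.9, -0.05, 0.018, 0.068], [1.3, -23.5, 5.8, -0.05, 0.018, 0.068], [-0.4, -23.8, 4.6, -0.05, 0.018, 0.068], [-2.1, -23.9, 3.4, -0.05, 0.018, 0.068], [-3.8, -23.8, 2.2, -0.05, 0.018, 0.068], [-5.4, -23.6, 0.9, -0.05, 0.018, 0.068], [-7.0, -23.2, -0.4, -0.05, 0.018, 0.068], [-8.6, -22.6, -1.7, -0.05, 0.018, 0.068]]
```

View pics/s11.png

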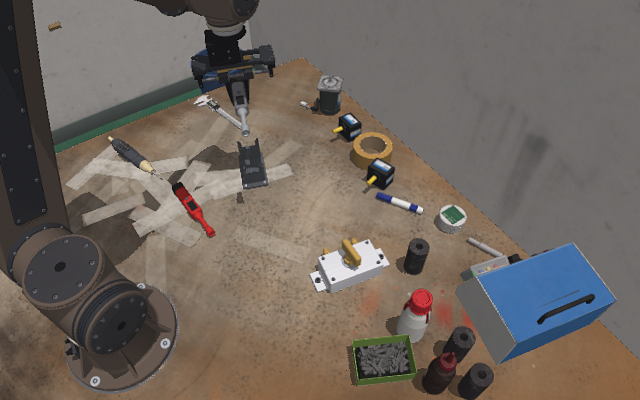

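The wand is lifted clear and the cradle stands empty at (253,163). Now swing and tilt toward the aim pose.

step_arm:
  rows:
    - [6.4,-21.5,9,-0.05,0.018,0.068]
    - [4.7,-22.4,8,-0.05,0.018,0.068]
    - [3,-23,7,-0.05,0.018,0.068]
    - [1.3,-23.5,6,-0.05,0.018,0.068]
    - [-0.4,-24,4.6,-0.05,0.018,0.068]
    - [-2,-24,3.4,-0.05,0.018,0.068]
    - [-4,-24,2.2,-0.05,0.018,0.068]
    - [-5.4,-20,1,-0.05,0.018,0.068]

```text
t: 18.35
eef_pos: [473.7, 78.5, 207.4]
tcp_rot: [1.64, 0.998, 1.709]
ft_force: [0.9, -0.2, -4.1]
opening: 0.311
```

Run:
```python
from h import *
T=st()
p,Rt=aim(-1.4)
plan(p,Rt,n=5)
```

```text
t 18.35 open 29.6 F [ 0.943 -0.202 -4.131] M [-0.616  0.011 -0.001] j [-0.243  0.404  1.953  0.6    1.101 -0.676] jawyaw 0.08 p [473.691  78.525 207.404] x [-0.075  0.537 -0.84 ]
5 rows; total rot [-0.095  0.024  0.124]
[[-4.5, -7.8, 0.4, -0.019, 0.005, 0.025], [-4.7, -7.7, 0.2, -0.019, 0.005, 0.025], [-4.8, -7.6, 0.1, -0.019, 0.005, 0.025], [-5.0, -7.5, -0.1, -0.019, 0.005, 0.025], [-5.2, -7.4, -0.3, -0.019, 0.005, 0.025]]
```

step_arm:
  rows:
    - [-4.5,-7.8,0.4,-0.019,0.005,0.025]
    - [-4.7,-7.7,0.2,-0.019,0.005,0.025]
    - [-4.8,-7.6,0.1,-0.019,0.005,0.025]
    - [-5,-5,0,-0.019,0.005,0.025]
    - [0,0,0,0,0,0]
    - [0,0,0,0,0,0]

```text
t: 19.1
eef_pos: [475.6, 41.4, 199.5]
tcp_rot: [1.605, 0.892, 1.747]
ft_force: [-0.5, 0.4, -3.1]
opening: 0.314
```

Run:
```python
from h import *
T=st();np.save('T12.npy',T)
p,Rt=aim(-1.4)
plan(p,Rt,n=2)
a=env.read_camera('scene')[:,:,::-1];cv2.imwrite('pics/s12.png',a)
b=env.read_camera('side')[:,:,::-1];cv2.imwrite('pics/d12.png',b)
c=env.read_camera('wrist')[:,:,::-1];cv2.imwrite('pics/w12.png',c)
cv2.imwrite('pics/c12.png',np.vstack([cv2.resize(np.hstack([a[150:300,270:400],b[150:300,270:400]]),(520,300)),cv2.resize(c[:,:],(520,300))]))
```

```text
t 19.1 open 29.9 F [-0.482  0.38  -3.148] M [-0.744 -0.092 -0.013] j [-0.346  0.463  1.928  0.621  1.207 -0.853] jawyaw 0.15 p [475.635  41.432 199.486] x [-0.11   0.618 -0.778]
2 rows; total rot [-0.029 -0.003  0.019]
[[-4.7, -1.4, 1.1, -0.015, -0.002, 0.01], [-4.7, -1.4, 1.1, -0.015, -0.002, 0.01]]
```

View pics/c12.png

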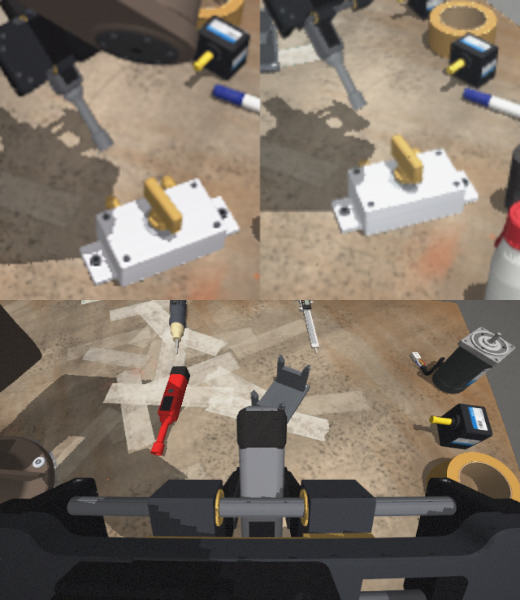

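Both fixed views show the nose tip just short of the block, with nothing touching. I'll check the tip and the slant by triangulating it.

step_arm:
  rows:
    - [-4.7,-1.4,1.1,-0.015,-0.002,0.01]
    - [-4.7,-1.4,1.1,-0.015,-0.001,0.01]
    - [0,0,0,0,0,0]
    - [0,0,0,0,0,0]

```text
t: 19.75
eef_pos: [479.6, 33.6, 206.2]
tcp_rot: [1.565, 0.872, 1.741]
ft_force: [1.3, -0.6, -3.8]
opening: 0.316
```

Run:
```python
from h import *
T=st();np.save('T13.npy',T)
p,Rt=aim(-1.4)
plan(p,Rt,n=1)
a=env.read_camera('scene')[:,:,::-1]
b=env.read_camera('side')[:,:,::-1]
tip=T[:3,:3]@[7.7,-138,0]+T[:3,3]; print('tip fk',tip,np.linalg.norm(tip-P))
ext=lambda k:T[:3,:3]@[7.7,-k,0]+T[:3,3]
print(proj('scene',[tip,ext(62),P]),proj('side',[tip,ext(62),P]))
cv2.imwrite('pics/c13.png',np.hstack([cv2.resize(a[165:285,290:370],(400,600),interpolation=cv2.INTER_CUBIC),cv2.resize(b[145:265,280:360],(400,600),interpolation=cv2.INTER_CUBIC)]))
```

```text
t 19.75 open 30.1 F [ 1.251 -0.617 -3.812] M [-0.743 -0.106 -0.032] j [-0.365  0.465  1.911  0.625  1.241 -0.894] jawyaw 0.174 p [479.601  33.62  206.151] x [-0.109  0.634 -0.765]
1 rows; total rot [ 0.005  0.    -0.001]
[[1.1, -0.6, -0.4, 0.005, 0.0, -0.001]]
tip fk [497.372 -65.459 111.437] 100.65133333975439
[[327.595 222.585]
 [309.033 193.672]
 [350.809 260.209]] [[324.118 203.038]
 [309.55  176.664]
 [343.103 238.913]]
```

View pics/c13.png

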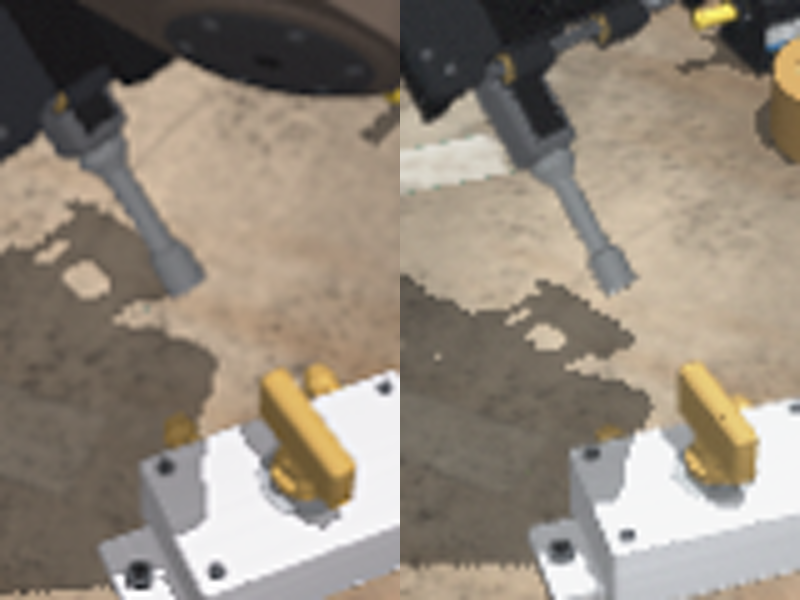

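Run:
```python
from h import *
np.set_printoptions(precision=2,suppress=True)
T=np.load('T13.npy')
t,e=tri('scene',(327.4,221.2),'side',(324.0,201.2));print('tip',t,e,np.linalg.norm(t-P),T[:3,:3].T@(t-T[:3,3]))
# nose-handle junction neck start: scene (105,158), side(552,165)
q,e=tri('scene',(290+105/5-.4,165+158/5-.4),'side',(280+152/5-.4,145+165/5-.4));print(q,e,T[:3,:3].T@(q-T[:3,3]))
d=-T[:3,1];tip=T[:3,:3]@[7.7,-136,0]+T[:3,3]
v=P-tip;print('tilt',np.degrees(np.arcsin(-d[2])),'dist',np.linalg.norm(v),'miss ang',np.degrees(np.arccos(d@v/np.linalg.norm(v))))
v=P-t;print('angle w/ tri tip',np.degrees(np.arccos(d@v/np.linalg.norm(v))))
```

```text
tip [496.35 -66.44 118.39] 0.28920224764568064 104.71860818399352 [   1.87 -134.13   -1.15]
[482.65 -20.97 166.99] 1.0770832323026402 [ -4.99 -66.74  -6.59]
tilt 40.06336234422477 dist 102.65102209945695 miss ang 1.0009303480960783
angle w/ tri tip 3.671767831705668
```

Tip is about 102 mm away by kinematics and 105 mm by vision. Slant is 40° and the aim error is 1 to 3.5°. I'll nudge it 2 mm closer and then hold.

step_arm:
  rows:
    - [2,-2,0,0.003,0,0]
    - [0,0,0,0,0,0]
    - [0,0,0,0,0,0]
    - [0,0,0,0,0,0]

```text
t: 20.35
eef_pos: [479.5, 33.6, 203.0]
tcp_rot: [1.569, 0.872, 1.742]
ft_force: [-0.1, -0.1, -3.6]
opening: 0.317
```

step_arm:
  rows:
    - [0,0,0,0,0,0]
    - [0,0,0,0,0,0]
    - [0,0,0,0,0,0]
    - [0,0,0,0,0,0]
    - [0,0,0,0,0,0]
    - [0,0,0,0,0,0]
    - [0,0,0,0,0,0]
    - [0,0,0,0,0,0]

```text
t: 21.35
eef_pos: [479.6, 33.6, 203.1]
tcp_rot: [1.569, 0.872, 1.741]
ft_force: [0.4, -0.3, -3.2]
opening: 0.318
```

step_arm:
  rows:
    - [0,0,0,0,0,0]
    - [0,0,0,0,0,0]
    - [0,0,0,0,0,0]
    - [0,0,0,0,0,0]
    - [0,0,0,0,0,0]
    - [0,0,0,0,0,0]
    - [0,0,0,0,0,0]
    - [0,0,0,0,0,0]

```text
t: 22.35
eef_pos: [479.5, 33.6, 203.0]
tcp_rot: [1.569, 0.872, 1.742]
ft_force: [-0.4, 0.0, -2.7]
opening: 0.311
```

step_arm:
  rows:
    - [0,0,0,0,0,0]
    - [0,0,0,0,0,0]
    - [0,0,0,0,0,0]
    - [0,0,0,0,0,0]
    - [0,0,0,0,0,0]
    - [0,0,0,0,0,0]
    - [0,0,0,0,0,0]
    - [0,0,0,0,0,0]

```text
t: 23.35
eef_pos: [479.5, 33.6, 203.1]
tcp_rot: [1.569, 0.872, 1.741]
ft_force: [-0.6, -0.5, -3.3]
opening: 0.316
```

Run:
```python
from h import *
T=st();G=np.load('Tgrasp.npy')
tip=T[:3,:3]@[7.7,-137,0]+T[:3,3];v=P-tip;d=-T[:3,1];print('tip',tip,np.linalg.norm(v),'tilt',np.degrees(np.arcsin(-d[2])),'miss',np.degrees(np.arccos(d@v/np.linalg.norm(v))))
p=G[:3,3]+[0,0,140];plan(p,G[:3,:3],n=10)
```

```text
t 23.35 open 30.0 F [-0.579 -0.522 -3.287] M [-0.799 -0.137 -0.018] j [-0.365  0.47   1.913  0.626  1.235 -0.895] jawyaw 0.172 p [479.527  33.643 203.062] x [-0.109  0.634 -0.765]
tip [496.737 -64.756 108.989] 99.69229583962289 tilt 40.064739832080086 miss 0.9784412329548067
10 rows; total rot [ 0.504 -0.184 -0.683]
[[14.2, 18.4, 3.1, 0.05, -0.018, -0.068], [13.0, 19.5, 1.9, 0.05, -0.018, -0.068], [11.6, 20.4, 0.7, 0.05, -0.018, -0.068], [10.2, 21.1, -0.5, 0.05, -0.018, -0.068], [8.7, 21.7, -1.8, 0.05, -0.018, -0.068], [7.2, 22.1, -3.1, 0.05, -0.018, -0.068], [5.6, 22.4, -4.3, 0.05, -0.018, -0.068], [4.0, 22.5, -5.5, 0.05, -0.018, -0.068], [2.3, 22.4, -6.7, 0.05, -0.018, -0.068], [0.7, 22.1, -7.8, 0.05, -0.018, -0.068]]
```

It held within 0.1 mm for 3 s. Swinging back to above the cradle.

step_arm:
  rows:
    - [7,24,2,0.05,-0.018,-0.068]
    - [6,25,1,0.05,-0.018,-0.068]
    - [5,25,0,0.05,-0.018,-0.068]
    - [4,25,-1.5,0.05,-0.018,-0.068]
    - [2,25,-3,0.05,-0.018,-0.068]
    - [1,25,-4,0.05,-0.018,-0.068]
    - [0,24,-5,0.05,-0.018,-0.068]
    - [-1,23,-6,0.05,-0.018,-0.068]

```text
t: 24.35
eef_pos: [467.1, 226.3, 270.4]
tcp_rot: [1.804, 1.441, 1.536]
ft_force: [0.6, -0.5, -2.7]
opening: 0.316
```

Run:
```python
from h import *
T=st();G=np.load('Tgrasp.npy')
plan(G[:3,3]+[0,0,140],G[:3,:3],n=4)
```

```text
t 24.35 open 30.0 F [ 0.568 -0.524 -2.671] M [-0.272  0.068 -0.037] j [0.264 0.289 1.809 0.146 1.01  0.456] jawyaw -0.266 p [467.098 226.31  270.406] x [ 0.005  0.129 -0.992]
4 rows; total rot [ 0.085 -0.036 -0.124]
[[15.7, 8.4, -1.5, 0.021, -0.009, -0.031], [15.4, 8.8, -1.8, 0.021, -0.009, -0.031], [15.1, 9.2, -2.1, 0.021, -0.009, -0.031], [14.8, 9.7, -2.5, 0.021, -0.009, -0.031]]
```

step_arm:
  rows:
    - [8,8.4,-1.5,0.021,-0.009,-0.031]
    - [8,8.8,-1.8,0.021,-0.009,-0.031]
    - [8,7,-2,0.021,-0.009,-0.031]
    - [8,4,-2,0.021,-0.009,-0.031]
    - [0,0,0,0,0,0]
    - [0,0,0,0,0,0]

```text
t: 25.1
eef_pos: [466.1, 261.3, 240.5]
tcp_rot: [-1.952, 1.567, -2.303]
ft_force: [0.2, -0.4, -3.0]
opening: 0.316
```

Run:
```python
from h import *
T=st();G=np.load('Tgrasp.npy')
plan(G[:3,3]+[0,0,130],G[:3,:3],n=2)
plan(G[:3,3]+[0,0,55],G[:3,:3],n=4)
```

```text
t 25.1 open 30.1 F [ 0.184 -0.41  -3.019] M [-0.092  0.026  0.027] j [ 0.388  0.363  1.777 -0.002  1.005  0.741] jawyaw -0.351 p [466.073 261.28  240.545] x [-0.003 -0.003 -1.   ]
2 rows; total rot [ 0.002 -0.003  0.004]
[[18.9, 4.0, 1.0, 0.001, -0.001, 0.002], [18.9, 3.9, 1.0, 0.001, -0.001, 0.002]]
4 rows; total rot [ 0.002 -0.003  0.004]
[[28.2, 2.1, 0.5, 0.0, -0.001, 0.001], [28.2, 2.0, 0.5, 0.0, -0.001, 0.001], [28.2, 2.0, 0.5, 0.0, -0.001, 0.001], [28.2, 2.0, 0.5, 0.0, -0.001, 0.001]]
```

step_arm:
  rows:
    - [28,2,1.5,0.001,-0.001,0.001]
    - [28,2,1,0.001,-0.001,0.001]
    - [28,2,0.5,0,-0.001,0.001]
    - [18,2,0.5,0,0,0.001]
    - [0,0,0,0,0,0]
    - [0,0,0,0,0,0]

```text
t: 25.85
eef_pos: [473.9, 265.9, 139.2]
tcp_rot: [1.024, 1.564, 0.669]
ft_force: [-0.4, -0.2, -2.3]
opening: 0.314
```

Run:
```python
from h import *
T=st();G=np.load('Tgrasp.npy')
plan(G[:3,3]+[0,0,40],G[:3,:3],n=1)
c=env.read_camera('side')[:,:,::-1]; a=env.read_camera('scene')[:,:,::-1]
b=env.read_camera('wrist')[:,:,::-1]; cv2.imwrite('pics/c14.png',np.vstack([np.hstack([cv2.resize(a[80:220,200:310],(330,420)),cv2.resize(c[80:220,210:320],(330,420))])]))
cv2.imwrite('pics/w14.png',b)
```

```text
t 25.85 open 29.9 F [-0.438 -0.196 -2.335] M [-0.153  0.068  0.016] j [0.389 0.502 1.869 0.003 0.764 0.742] jawyaw -0.355 p [473.921 265.895 139.234] x [ 0.006  0.004 -1.   ]
1 rows; total rot [-0.002  0.003 -0.006]
[[26.6, 0.6, -3.9, -0.002, 0.003, -0.006]]
```

View pics/c14.png

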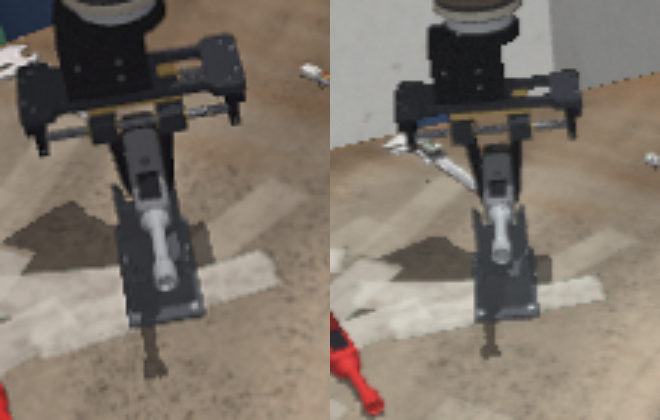

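View pics/w14.png

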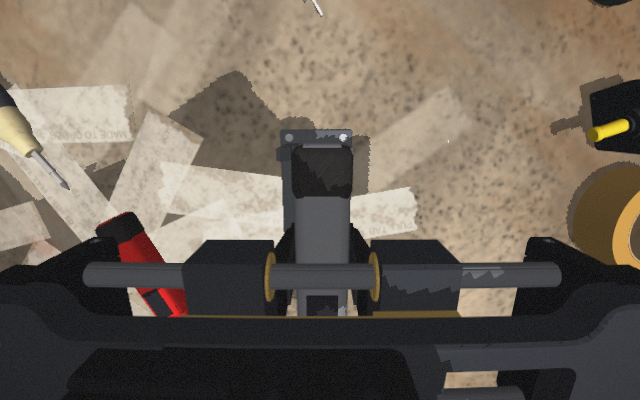

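step_arm:
  rows:
    - [26,0.6,-3.9,-0.002,0.003,-0.006]
    - [0,0,0,0,0,0]
    - [0,0,0,0,0,0]

```text
t: 26.38
eef_pos: [471.6, 268.5, 115.4]
tcp_rot: [0.651, 1.566, 0.298]
ft_force: [-0.6, -0.4, -3.0]
opening: 0.318
```

Run:
```python
from h import *
T=st();G=np.load('Tgrasp.npy')
plan(G[:3,3]+[0,0,32],G[:3,:3],n=1)
```

```text
t 26.38 open 30.3 F [-0.614 -0.382 -3.03 ] M [-0.06   0.043 -0.027] j [ 0.396  0.537  1.889 -0.001  0.71   0.75 ] jawyaw -0.353 p [471.592 268.462 115.442] x [ 0.005  0.001 -1.   ]
1 rows; total rot [ 0.     0.003 -0.003]
[[10.8, -0.9, -0.8, 0.0, 0.003, -0.003]]
```

step_arm:
  rows:
    - [8,-0.9,-0.8,0,0.003,-0.003]
    - [8,0,-0.2,0,0,0]
    - [8,0,-0.2,0,0,0]
    - [5,0,0,0,0,0]
    - [0,0,0,0,0,0]

```text
t: 27.0
eef_pos: [470.7, 268.1, 85.6]
tcp_rot: [0.481, 1.568, 0.128]
ft_force: [-0.6, -0.3, -3.5]
opening: 0.317
```

Run:
```python
from h import *
T=st();G=np.load('Tgrasp.npy')
plan(G[:3,3],G[:3,:3],n=2)
```

```text
t 27.0 open 30.2 F [-0.586 -0.275 -3.531] M [-0.111  0.117 -0.018] j [ 0.396  0.584  1.91  -0.001  0.646  0.75 ] jawyaw -0.353 p [470.682 268.086  85.641] x [ 0.002  0.    -1.   ]
2 rows; total rot [-0.     0.001 -0.001]
[[6.5, -0.1, -0.0, -0.0, 0.0, -0.0], [6.5, -0.1, -0.0, -0.0, 0.0, -0.0]]
```

step_arm:
  rows:
    - [5,0,0,0,0,0]
    - [5,0,0,0,0.001,0]
    - [2,0,0,0,0,-0.001]
    - [0,0,0,0,0,0]

```text
t: 27.5
eef_pos: [470.9, 268.1, 72.9]
tcp_rot: [0.193, 1.57, -0.16]
ft_force: [-0.0, -0.1, -3.0]
opening: 0.314
```

Run:
```python
from h import *
T=st();G=np.load('Tgrasp.npy')
plan(G[:3,3],G[:3,:3],n=1)
```

```text
t 27.5 open 29.9 F [-0.021 -0.133 -3.039] M [-0.074  0.047  0.04 ] j [ 0.396  0.605  1.916 -0.001  0.619  0.75 ] jawyaw -0.353 p [470.89  268.148  72.936] x [ 0.001 -0.    -1.   ]
1 rows; total rot [-0.  0.  0.]
[[0.3, -0.3, -0.2, -0.0, 0.0, 0.0]]
```

step_arm:
  rows:
    - [0.7,-0.2,0,0,0,0]
    - [0.3,0,0,0,0,0]

```text
t: 27.75
eef_pos: [470.9, 268.1, 72.6]
tcp_rot: [0.444, 1.569, 0.09]
ft_force: [-1.6, -0.5, 0.7]
opening: 0.314
```

step_arm:
  rows:
    - [0,0,0,0,0,0]
    - [0,0,0,0,0,0]
    - [0,0,0,0,0,0]
    - [0,0,0,0,0,0]
    - [0,0,0,0,0,0]
    - [0,0,0,0,0,0]
    - [0,0,0,0,0,0]
  grip: 70

```text
t: 28.62
eef_pos: [471.5, 268.3, 73.1]
tcp_rot: [0.585, 1.567, 0.232]
ft_force: [-0.2, -1.0, -0.6]
opening: 0.736
```

```bash
python3 -c "
from h import *
st()"
```

```text
t 28.62 open 70.0 F [-0.23  -1.048 -0.65 ] M [-0.112  0.074  0.003] j [ 0.396  0.605  1.916 -0.001  0.617  0.75 ] jawyaw -0.353 p [471.54  268.296  73.141] x [ 0.004  0.001 -1.   ]
```

step_arm:
  rows:
    - [-15,0,0,0,0,0]
    - [-30,0,0,0,0,0]
    - [-45,0,0,0,0,0]
    - [-50,0,0,0,0,0]
    - [-40,0,0,0,0,0]
    - [-20,0,0,0,0,0]
    - [0,0,0,0,0,0]
    - [0,0,0,0,0,0]

```text
t: 29.62
eef_pos: [469.6, 267.7, 285.3]
tcp_rot: [0.664, 1.564, 0.311]
ft_force: [0.6, 0.7, 0.0]
opening: 0.737
```

Run:
```python
from h import *
T=st()
c=env.read_camera('side')[:,:,::-1]; a=env.read_camera('scene')[:,:,::-1]
b=env.read_camera('wrist')[:,:,::-1]; cv2.imwrite('pics/w15.png',np.vstack([cv2.resize(b[:,:],(640,400))[:300],cv2.resize(np.hstack([a[125:205,200:360],c[125:205,200:360]]),(640,160))]))
cv2.imwrite('pics/s15.png',a)
```

```text
t 29.62 open 70.1 F [0.595 0.68  0.011] M [-0.151  0.032  0.013] j [ 0.396  0.322  1.709 -0.001  1.104  0.75 ] jawyaw -0.353 p [469.559 267.653 285.349] x [ 0.007  0.002 -1.   ]
```

View pics/w15.png

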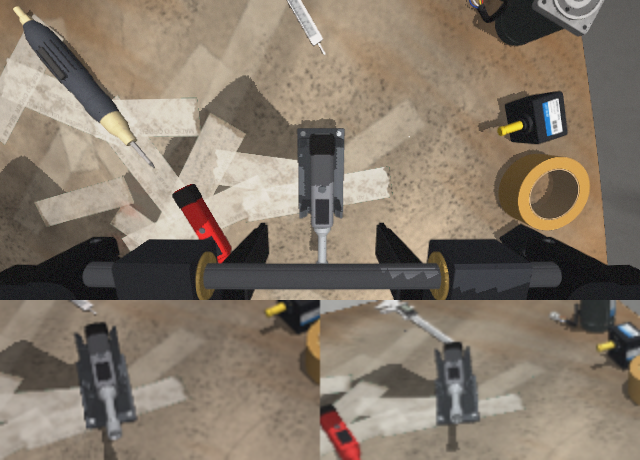

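View pics/s15.png

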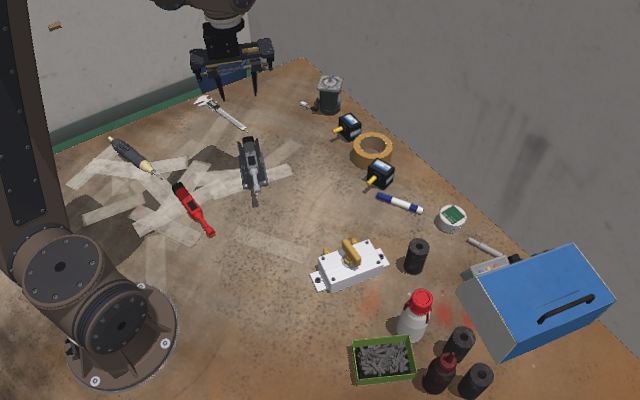

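Run:
```python
from h import *
a=cv2.imread('pics/scene0.png');b=cv2.imread('pics/s15.png')
d=(cv2.absdiff(a,b).max(2)>45).astype(np.uint8);d=cv2.morphologyEx(d,cv2.MORPH_OPEN,np.ones((3,3)))
n,l,s,c=cv2.connectedComponentsWithStats(d);print([list(x) for x in s[1:] if x[0]>100 and x[4]>8])
env.job_done();print(env.state()['t'])
```

```text
[[np.int32(154), np.int32(0), np.int32(120), np.int32(70), np.int32(2883)], [np.int32(190), np.int32(49), np.int32(13), np.int32(12), np.int32(91)], [np.int32(190), np.int32(62), np.int32(11), np.int32(12), np.int32(48)], [np.int32(252), np.int32(69), np.int32(5), np.int32(24), np.int32(96)], [np.int32(204), np.int32(72), np.int32(3), np.int32(3), np.int32(9)], [np.int32(219), np.int32(87), np.int32(6), np.int32(12), np.int32(46)], [np.int32(115), np.int32(127), np.int32(8), np.int32(6), np.int32(39)], [np.int32(116), np.int32(135), np.int32(4), np.int32(3), np.int32(12)], [np.int32(108), np.int32(136), np.int32(5), np.int32(4), np.int32(17)], [np.int32(123), np.int32(136), np.int32(11), np.int32(9), np.int32(67)], [np.int32(244), np.int32(143), np.int32(9), np.int32(9), np.int32(67)], [np.int32(189), np.int32(145), np.int32(50), np.int32(25), np.int32(672)], [np.int32(114), np.int32(156), np.int32(6), np.int32(4), np.int32(21)], [np.int32(168), np.int32(170), np.int32(16), np.int32(14), np.int32(138)], [np.int32(176), np.int32(187), np.int32(13), np.int32(13), np.int32(112)], [np.int32(143), np.int32(191), np.int32(16), np.int32(19), np.int32(189)], [np.int32(334), np.int32(242), np.int32(18), np.int32(23), np.int32(187)], [np.int32(350), np.int32(244), np.int32(16), np.int32(26), np.int32(211)], [np.int32(126), np.int32(252), np.int32(26), np.int32(37), np.int32(662)], [np.int32(116), np.int32(260), np.int32(11), np.int32(14), np.int32(90)], [np.int32(107), np.int32(294), np.int32(3), np.int32(5), np.int32(15)], [np.int32(149), np.int32(297), np.int32(3), np.int32(5), np.int32(15)]]
the job is handed in; nothing more can be done
the job is handed in; nothing more can be done
```

The plug is snug, the leak check is done, and the wand is back in its cradle. I handed the job in at about 30 s of robot time.

- **Plug:** The first grasp pinched the round hub under the wing and slipped at about 0.5 N m. I regrasped higher, on the wing bar itself (opening 13.6 mm), and tightened to a reading of 0.52 N m. No reading went above that, though I only read the torque between steps. When I let go, the bar sprang back about 0.2 rad. That is more than I expected from "slightly", and both releases ended at the same angle. I did not re-check the torque after release.
- **Wand aim:** I held the wand still for 3 s, moving less than 0.2 mm. By the arm's own position, the tip was about 100 mm from the plug's foot, at a 40° slant and 1° off the aim line. The tip triangulated from the cameras, before a last 2 mm nudge, gave about 105 mm and up to 3.7° off. The two disagree by a few millimetres. The wand touched nothing.
- **Return:** The wand sits in both saddles at its original place, the gripper is open and well clear, and the contact force is about zero. Comparing the first and last pictures showed differences only at the arm and its shadows, the turned wing, and small lighting changes at the cradle. The bystander parts had not moved.

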